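# Daily check of the dispensing cell's scale

### The arm

A 6-joint arm with a two-finger parallel gripper is mounted at the origin on the work surface. World frame = base frame: x ahead of the robot, y to its left, z up, the work surface at z = 0. Lengths are in m, angles in rad, forces in N, time in s.
With the tool pointing down it reaches from about 0.3 to 1 m from the base axis. Payload 5.1 kg.
Tool frame: the origin (TCP) lies midway between the tips of the shut fingers; the grasp point (between the pads) lies ctrl.hold_point_z behind it (ctrl.hold_point_z is the distance from the TCP to the grasp point, in m); z points along the fingers, y is the line along which they close (so a half turn about z gives the same grasp; the last joint's range is limited). The gripper opens to 95 mm and grips with 3 to 60 N. Pads are 20 mm wide; open, the fingers measure 119 mm over their backs; the gripper's body (75 mm by 180 mm) begins 59 mm behind the grasp point.
Start: joints at [1.153, 0.124, 1.65, -0, 1.367, -0.083], TCP at [0.214, 0.614, 0.215] pointing down, gripper open.
Joint ranges: [-2.61, 2.61], [-1.02, 2.33], [0.03, 2.71], [-1.35, 4.49], [0.32, 2.68], [-2.91, 2.91]. Speed limits (rad/s): [2.57, 2.57, 3.14, 3.14, 3.14, 3.14].

### API

Orientations are given as a 3x3 rotation matrix whose columns are the frame's x, y, z axes.
In Python, from bench import status, eyes, ctrl gives the robot as it stands.
- The arm moves only by the tool move_arm, never from a script. Its arguments are lists of equal length, an entry for each row: "grip": the closure, from -1 (fully open) to 1 (shut); "xyz": the shift along the tool's x, y, z in units of 2.5 cm (1.0 is 2.5 cm), a list of three; "angular": the turn, a rotation vector about the tool's x, y, z in units of 0.1 rad (1.0 is 0.1 rad), a list of three. In form: {"grip": [grip, ...], "xyz": [[x, y, z], ...], "angular": [[ax, ay, az], ...]}. A call has 1 to 20 rows; each row shifts and turns the commanded pose from where the row before left it, along the tool's axes as they then stand; what a row does not reach is not made up. A row lasts 1/12 s, in which the tool goes at most 41.7 mm and 7.16 degrees, less where a joint would pass 70% of its speed; a pose out of reach is approached as far as the arm can. A call with a number of a shift or a turn outside -1 to 1 is refused whole. A call with a gripper value outside its range is refused whole. The fingers move at their own pace and stop on an object; "grip_force" is the grip in N (left out, the last holds). Time passes only in rows, so rows that do not move let the fingers close. It gives the time, the measured TCP pose, the force, the opening and the grip force at its end, in the units of the state.
- status.observe(): the state, without advancing time (a new reading comes with each control period).
- eyes.capture(name): name is "side" or "top"; returns (picture, depth): 480x640x3 uint8, blue, green, red; 480x640 float32, m along the optical axis (not along the pixel's ray), 0 where there is no reading.
- eyes.camera_info(name): a dict with "intrinsics" (3x3 intrinsics, pixels), "rvec" (rotation vector, rad) and "tvec" (3), from world to camera coordinates, as OpenCV has them. Camera axes: x right, y down, z forward; pixel columns grow to the right and rows downward; lengths in m; the calibration is good to about 2 mm. A picture is of the moment at which its call begins. camera_info takes no time and is no camera call.
- ctrl.hand_in(): hands the job in; it is judged then, once.
The state is a dict: "time_s": time; "q": joint angles; "dq": joint speeds; "joint_torque": joint torques, N m; "ee_pos": TCP position; "tool_rot": TCP orientation; "force": force on the tool from outside, world axes, zero at the start; "wrist_torque": the same for the moment, N m; "width": finger opening in m; "gripper_force": force on a finger pad.
Only numpy, scipy, OpenCV 4.12 (cv2) and the standard library are available. Lean on these libraries where they do the work, as an engineer would, in place of code of your own. Each camera call takes 0.05 s, during which the arm holds its last target. There are 200 camera calls.

### The job

Do the daily check of the scale: plug the yellow data key fully home into the controller's socket so that the readings are logged, leave it there, and then press the scale's blue zero key while the pan is empty. Then, working from the smallest to the largest of the check weights that are out on the bench and with only one at a time, set each gently and upright on the centre of the pan, let go and leave it for a good two seconds, and stand it back in its own compartment of the blue tray (they are sized from small to large) before taking the next. The brush is to end up lying flat in the tray's long compartment; leave everything else on the bench where it is.

Things in the scene. Friction and masses are not known exactly. Their poses are not given: they have to be found in the camera images.
- key: Data key: a block plug standing upright on the bench. Dark tongue below, 30 x 20 mm (x by y) and 18 mm long; yellow shell above it, 42 x 30 mm and 26 mm high, 44 mm tall over all, 70 g. Origin at the centre of the tongue's underside, x along the long side, z up. Grip the shell across its 30 mm (y). Symmetric: it fits the socket either way round by a half turn.
- socket (a point): Rectangular socket with a black surround in the flat top of the grey controller (200 mm deep, 250 mm wide): centre of its mouth, level with the top, 100 mm above the bench, 50 mm from the front edge. Hole 33 x 23 mm (x by y), 2 mm chamfer, 22 mm deep; z up. A key that is home rests with its shell on the controller's top, its origin 18 mm below this point.
- zero (a joint): Zero key of the scale, a round blue push button: 0 = released, 0.005 m = fully down. It springs back; fully down takes 4 N. It counts as pressed beyond 0.0035 m.
- zero_top (a point): Centre of the top face of the blue zero key (22 mm across, 59 mm above the bench); it stands on the front of the scale, 104 mm before the pan's centre and 45 mm to its left, seen from the robot at zero yaw. It is pressed straight down.
- pan (a joint): How far the scale's sprung pan has gone down, m: 0 = empty, 0.012 = its overload stop. Spring of 1200 N/m, damped: the 500 g weight lowers it by 4 mm, the 50 g one by 0.4 mm. It must never be forced beyond 0.0105.
- pan_top (a point): Centre of the top face of the round steel pan (130 mm across, 4 mm thick), 61 mm above the bench when empty; sinks with the pan. A black ring 65 mm across and a dot mark the centre. z up; x points away from the scale's front (the zero key side). The scale's housing is 200 mm deep (along x), 160 mm wide and 42 mm high; its front edge lies 130 mm before the pan's centre.
- brush_bay (a point): Centre of the floor of the long brush compartment of the blue tray: 218 mm long (along y), 42 mm wide (along x), floor 4 mm above the bench. The tray is 120 x 226 mm; all its walls are 4 mm thick and stand 8 mm above the compartment floors. The row of weight compartments lies beside it, towards -x.
- brush: Soft dusting brush of the weight set lying flat: 151 mm long along x, wooden handle 16 mm wide and 18 mm high, steel ferrule 24 mm wide, dark bristles at +x. Origin on the underside of the handle (68 mm from the handle's end, 83 mm from the bristle tip), which is the place to grip; z up. 50 g. It may lie either way round in its compartment.
- w50: 50 g check weight of bright steel, a plain squat cylinder 22 mm across and 17 mm high with a groove round its upper part, standing upright. Origin at the centre of its underside, z up. May be absent.
- w100: 100 g check weight of bright steel, a plain squat cylinder 28 mm across and 21 mm high with a groove round its upper part, standing upright. Origin at the centre of its underside, z up. May be absent.
- w200: 200 g check weight of bright steel, a plain squat cylinder 35 mm across and 26 mm high with a groove round its upper part, standing upright. Origin at the centre of its underside, z up. May be absent.
- w500: 500 g check weight of bright steel, a plain squat cylinder 48 mm across and 35 mm high with a groove round its upper part, standing upright. Origin at the centre of its underside, z up. May be absent.
- cell_w50 (a point): Centre of the floor of the compartment for the 50 g weight in the blue tray: 40 mm wide (along y) and 66 mm deep (along x), floor 4 mm above the bench, walls 8 mm high. The four weight compartments lie in a row along y, growing from the 50 g one to the 500 g one. Axes as the brush compartment's.
- cell_w100 (a point): Centre of the floor of the compartment for the 100 g weight in the blue tray: 46 mm wide (along y) and 66 mm deep (along x), floor 4 mm above the bench, walls 8 mm high. The four weight compartments lie in a row along y, growing from the 50 g one to the 500 g one. Axes as the brush compartment's.
- cell_w200 (a point): Centre of the floor of the compartment for the 200 g weight in the blue tray: 54 mm wide (along y) and 66 mm deep (along x), floor 4 mm above the bench, walls 8 mm high. The four weight compartments lie in a row along y, growing from the 50 g one to the 500 g one. Axes as the brush compartment's.
- cell_w500 (a point): Centre of the floor of the compartment for the 500 g weight in the blue tray: 66 mm wide (along y) and 66 mm deep (along x), floor 4 mm above the bench, walls 8 mm high. The four weight compartments lie in a row along y, growing from the 50 g one to the 500 g one. Axes as the brush compartment's.
- jar: Bystander, leave alone: small jar of dispensing tips, 52 mm across, 60 mm tall. Origin at the centre of its underside.
- solvent: Bystander, leave alone: amber bottle, 60 mm across, 140 mm tall. Origin at the centre of its underside.
- tape: Bystander, leave alone: orange roll of tape lying flat, 90 mm across, 19 mm high. Origin at the centre of its underside.
- mouse: Bystander, leave alone: black computer mouse, 105 x 60 x 31 mm. Origin at the centre of its underside.
- syringe: Bystander, leave alone: dispensing syringe lying down, about 120 mm long, 20 mm across. Origin at the centre of its underside.
- tweezers: Bystander, leave alone: dark tweezers lying flat, 110 mm long, 6 mm high. Origin at the centre of its underside.
Not all that is in view belongs to the job. Leave any green or red look-alike of the w200 alone.

How it is judged:
On the way, in this order (a step that is already met when the one before it is completed fails the run):
1. the data key is fully home in the controller's socket and let go (horizontal distance between key and socket below 0.004 m and z of key in the frame of socket below -0.0155 m and angle between key's own z axis and vertical below 0.08 rad and angle between the x axis of key and the x axis of socket, either way round below 0.15 rad and contact force between the fingers and key below 0.05 N), for 0.3 s.
2. the scale's zero key is pressed while the pan is empty and untouched (value of joint zero above 0.0035 m and value of joint pan below 0.00025 m), for 0.1 s.
3. the 50 g weight stands alone, upright, let go and at rest, centred on the pan (within 12 mm) for 1.5 seconds (horizontal distance between w50 and pan_top below 0.012 m and z of w50 in the frame of pan_top between -0.004 and 0.004 m and angle between w50's own z axis and vertical below 0.12 rad and contact force between the fingers and w50 below 0.05 N and linear speed of w50 below 0.02 m/s and horizontal distance between w50 and w100 above 0.09 m and horizontal distance between w50 and w200 above 0.09 m and horizontal distance between w50 and w500 above 0.09 m), for 1.5 s.
4. the 50 g weight stands upright, let go, on the floor of its own compartment of the tray (horizontal distance between w50 and cell_w50 below 0.028 m and z of w50 in the frame of cell_w50 between -0.004 and 0.004 m and angle between w50's own z axis and vertical below 0.12 rad and contact force between the fingers and w50 below 0.05 N and linear speed of w50 below 0.02 m/s), for 0.2 s.
5. the 100 g weight stands alone, upright, let go and at rest, centred on the pan (within 12 mm) for 1.5 seconds (horizontal distance between w100 and pan_top below 0.012 m and z of w100 in the frame of pan_top between -0.004 and 0.004 m and angle between w100's own z axis and vertical below 0.12 rad and contact force between the fingers and w100 below 0.05 N and linear speed of w100 below 0.02 m/s and horizontal distance between w100 and w50 above 0.09 m and horizontal distance between w100 and w200 above 0.09 m and horizontal distance between w100 and w500 above 0.09 m), for 1.5 s.
6. the 100 g weight stands upright, let go, on the floor of its own compartment of the tray (horizontal distance between w100 and cell_w100 below 0.028 m and z of w100 in the frame of cell_w100 between -0.004 and 0.004 m and angle between w100's own z axis and vertical below 0.12 rad and contact force between the fingers and w100 below 0.05 N and linear speed of w100 below 0.02 m/s), for 0.2 s.
7. the 200 g weight stands alone, upright, let go and at rest, centred on the pan (within 12 mm) for 1.5 seconds (horizontal distance between w200 and pan_top below 0.012 m and z of w200 in the frame of pan_top between -0.004 and 0.004 m and angle between w200's own z axis and vertical below 0.12 rad and contact force between the fingers and w200 below 0.05 N and linear speed of w200 below 0.02 m/s and horizontal distance between w200 and w50 above 0.09 m and horizontal distance between w200 and w100 above 0.09 m and horizontal distance between w200 and w500 above 0.09 m), for 1.5 s.
8. the 200 g weight stands upright, let go, on the floor of its own compartment of the tray (horizontal distance between w200 and cell_w200 below 0.028 m and z of w200 in the frame of cell_w200 between -0.004 and 0.004 m and angle between w200's own z axis and vertical below 0.12 rad and contact force between the fingers and w200 below 0.05 N and linear speed of w200 below 0.02 m/s), for 0.2 s.
9. the 500 g weight stands alone, upright, let go and at rest, centred on the pan (within 12 mm) for 1.5 seconds (horizontal distance between w500 and pan_top below 0.012 m and z of w500 in the frame of pan_top between -0.004 and 0.004 m and angle between w500's own z axis and vertical below 0.12 rad and contact force between the fingers and w500 below 0.05 N and linear speed of w500 below 0.02 m/s and horizontal distance between w500 and w50 above 0.09 m and horizontal distance between w500 and w100 above 0.09 m and horizontal distance between w500 and w200 above 0.09 m), for 1.5 s.
10. the 500 g weight stands upright, let go, on the floor of its own compartment of the tray (horizontal distance between w500 and cell_w500 below 0.028 m and z of w500 in the frame of cell_w500 between -0.004 and 0.004 m and angle between w500's own z axis and vertical below 0.12 rad and contact force between the fingers and w500 below 0.05 N and linear speed of w500 below 0.02 m/s), for 0.2 s.
At the end, for the whole second after the job is handed in: Key home in the socket (within 2.5 mm of fully in); every weight present upright and at rest on its own compartment's floor (within 28 mm of its centre); brush flat and lengthwise in the long compartment (11 mm across, 43 mm along); pan empty, zero key up (all of step 4 and all of step 6 and all of step 8 and all of step 10 and horizontal distance between key and socket below 0.004 m and z of key in the frame of socket below -0.0155 m and angle between key's own z axis and vertical below 0.08 rad and angle between the x axis of key and the x axis of socket, either way round below 0.15 rad and x of brush in the frame of brush_bay between -0.011 and 0.011 m and y of brush in the frame of brush_bay between -0.043 and 0.043 m and z of brush in the frame of brush_bay between -0.004 and 0.004 m and angle between brush's own z axis and vertical below 0.12 rad and angle between the x axis of brush and the y axis of brush_bay, either way round below 0.2 rad and linear speed of brush below 0.02 m/s and value of joint pan below 0.00025 m and value of joint zero below 0.001 m); the robot touches nothing.
It fails at once if the pan is forced down beyond 10.5 mm, close to its overload stop (value of joint pan above 0.0105 m).
It fails at once if a bystander (tip jar, solvent bottle, tape, mouse, syringe, tweezers) is moved more than 30 mm (distance of any of jar, solvent, tape, mouse, syringe, tweezers from where it was at the start of the episode above 0.03 m).
Of w50, w100, w200, w500 only 2 to 3 are there at a start; the rules pass over those that are not, and their reading is None.
At some moment in a run one of w50, w100, w200, w500, brush may be knocked a few centimetres aside while the robot is not near it.
It also fails if it takes over 210 s, if anything falls off the work surface, if the arm or the gripper's body presses on something with over 40 N, if the wrist force passes 120 N, or if a joint passes its speed limit or range.

## Working session

There is one attempt and no reset: what is moved stays moved. The work goes in short steps, Python scripts to look and compute and a tool call to move; the robot and the scene stay as the last step left them, time stands still between calls to the robot, and variables do not carry over. Pictures are saved under pics/ and viewed, at most 14 in all, crops included, and the job is handed in when it is done.

Besides the shell and the picture viewer there is one more tool, called after "Emit:" as name(argument=value, ...), one argument or row to a line, values as JSON. move_arm: Moves the arm, as the interface text tells. Its arguments: {"type":"object","properties":{"grip":{"type":"array"},"xyz":{"type":"array"},"angular":{"type":"array"},"grip_force":{"type":"number"}},"required":["grip","xyz","angular"]}

```bash
mkdir -p pics; ls
cat > h.py <<'E'
import numpy as np, cv2
from bench import status, eyes, ctrl
def cap(n):
    p,d=eyes.capture(n); i=eyes.camera_info(n)
    return p,d,np.array(i["intrinsics"]),cv2.Rodrigues(np.array(i["rvec"],float))[0],np.array(i["tvec"],float).ravel()
def world(d,K,R,t):
    v,u=np.mgrid[:d.shape[0],:d.shape[1]]
    c=np.stack([(u-K[0,2])/K[0,0]*d,(v-K[1,2])/K[1,1]*d,d],-1)
    w=(c-t)@R; w[d<=0]=np.nan
    return w
def ray(u,v,z,K,R,t):
    r=R.T@np.array([(u-K[0,2])/K[0,0],(v-K[1,2])/K[1,1],1]); o=-R.T@t
    return o+r*(z-o[2])/r[2]
def st():
    s=status.observe(); print(round(s["time_s"],2),"tcp",np.round(s["ee_pos"],4),"w",round(float(s["width"]),4),"F",np.round(s["force"],1)); print(np.round(s["tool_rot"],3).tolist()); return s
E
python3 - <<'E'
from h import *
s=st(); print(ctrl.hold_point_z)
for n in("top","side"):
    p,d,K,R,t=cap(n); cv2.imwrite(f"pics/{n}0.png",p); np.savez(f"{n}0.npz",p=p,d=d,K=K,R=R,t=t); print(n,K[0,0],-R.T@t)
E
```

```text
pics
0.0 tcp [0.2134 0.6133 0.2134] w 0.0953 F [0.  0.3 0.9]
[[-0.944, 0.329, -0.001], [0.329, 0.944, -0.002], [0.0, -0.002, -1.0]]
0.0188
top 593.0094186794203 [0.31100707 0.04600376 1.58116406]
side 542.3589678042254 [ 0.35262792 -1.01077774  0.82370357]
```

View pics/top0.png

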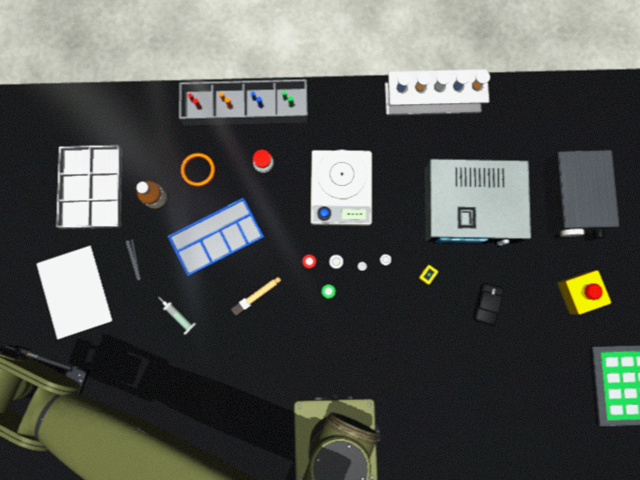

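View pics/side0.png

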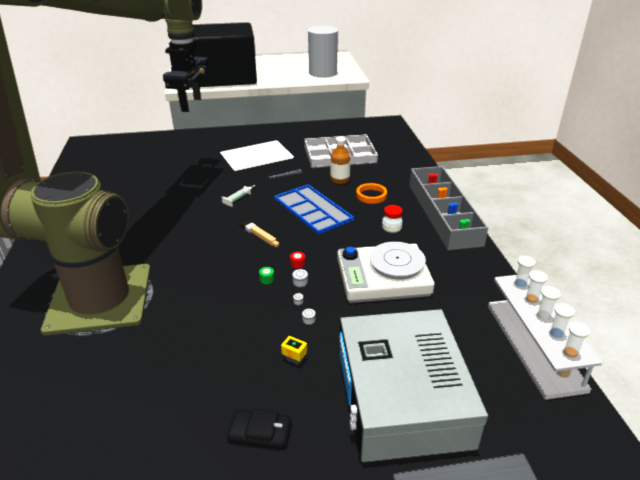

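The top view shows steel weights at (336,262), (362,266) and (385,260). The red (309,262) and green (328,292) look-alikes are to be left alone. The key is at (428,274), the socket at (466,217), the pan at (342,174), the zero key at (324,213), the tray at (216,237) and the brush at (257,296). I'll check these in an enlarged crop and measure them.

```bash
cat > seg.py <<'E'
from h import *
def load(n):
    z=np.load(f"{n}0.npz"); return [z[k] for k in "pdKRt"]
def blob(p,m,box,minA=10):
    u0,v0,u1,v1=box; mm=np.zeros(m.shape,np.uint8); mm[v0:v1,u0:u1]=m[v0:v1,u0:u1]
    n,l,s,c=cv2.connectedComponentsWithStats(mm)
    return [(c[i],s[i,4],s[i,:4],l==i) for i in range(1,n) if s[i,4]>=minA]
E
python3 - <<'E'
from seg import *
p,d,K,R,t=load("top"); w=world(d,K,R,t)
hsv=cv2.cvtColor(p,cv2.COLOR_BGR2HSV); H,S,V=cv2.split(hsv)
print("bench z",np.nanmedian(w[300:330,330:400,2]))
bright=((V>110)).astype(np.uint8)
for c,a,b,m in blob(p,bright,(325,245,400,278)):
    print("wt",c.round(1),a,b,"zmax",np.nanpercentile(w[m][:,2],[50,95]).round(4), ray(*c,0.02,K,R,t).round(4))
yel=((H>20)&(H<35)&(S>120)&(V>90)).astype(np.uint8)
for c,a,b,m in blob(p,yel,(410,255,450,290)):
    h=cv2.convexHull(np.argwhere(m)[:,::-1].astype(np.int32)); r=cv2.minAreaRect(h); print("key",c.round(1),a,r,np.nanpercentile(w[m][:,2],[50,90]).round(4),ray(*r[0],0.044,K,R,t).round(4))
blue=((H>100)&(H<125)&(S>120)&(V>90)).astype(np.uint8)
for c,a,b,m in blob(p,blue,(150,185,345,285),20):
    h=cv2.convexHull(np.argwhere(m)[:,::-1].astype(np.int32)); r=cv2.minAreaRect(h); print("blue",c.round(1),a,r,np.nanmedian(w[m][:,2]).round(4),ray(*r[0],0.059 if a<400 else .012,K,R,t).round(4))
print("ctrl top z",np.nanmedian(w[200:230,485:520,2]), "pan z",np.nanmedian(w[165:185,330:355,2]),"house",np.nanmedian(w[196:204,320:365,2]))
a=cv2.resize(p[245:305,295:445],None,fx=5,fy=5,interpolation=cv2.INTER_CUBIC)
b=cv2.resize(p[150:230,300:380],None,fx=3.75,fy=3.75,interpolation=cv2.INTER_CUBIC)
c=cv2.resize(p[195:235,440:500],None,fx=7.5,fy=7.5,interpolation=cv2.INTER_CUBIC)
o=np.zeros((600,750,3),np.uint8);o[:300]=a;o[300:600,:300]=b;o[300:600,300:750]=c
cv2.imwrite("pics/crop1.png",o)
E
```

```text
bench z -0.0007094387809272633
wt [335.7 261.3] 161 [329 255  14  14] zmax [0.025  0.0315] [ 0.4594 -0.018   0.02  ]
wt [385.2 259.2] 105 [380 254  11  12] zmax [0.0182 0.0255] [ 0.4613 -0.1491  0.02  ]
wt [361.8 265.8] 68 [358 262   9   9] zmax [0.015  0.0211] [ 0.4457 -0.0867  0.02  ]
key [428.2 274.3] 182 ((428.3310852050781, 274.2364807128906), (13.368478775024414, 17.669641494750977), 35.53767776489258) [0.0415 0.0472] [ 0.4167 -0.2565  0.044 ]
blue [215.3 235.9] 1081 ((215.07977294921875, 236.30690002441406), (45.8836669921875, 86.88738250732422), 63.047821044921875) 0.0075 [0.5359 0.3013 0.012 ]
blue [323.9 212. ] 71 ((323.5, 212.0), (8.0, 9.0), 90.0) 0.0611 [0.5854 0.0111 0.059 ]
ctrl top z 0.09913823387977672 pan z 0.060743334088011934 house 0.04159205165081481
```

View pics/crop1.png

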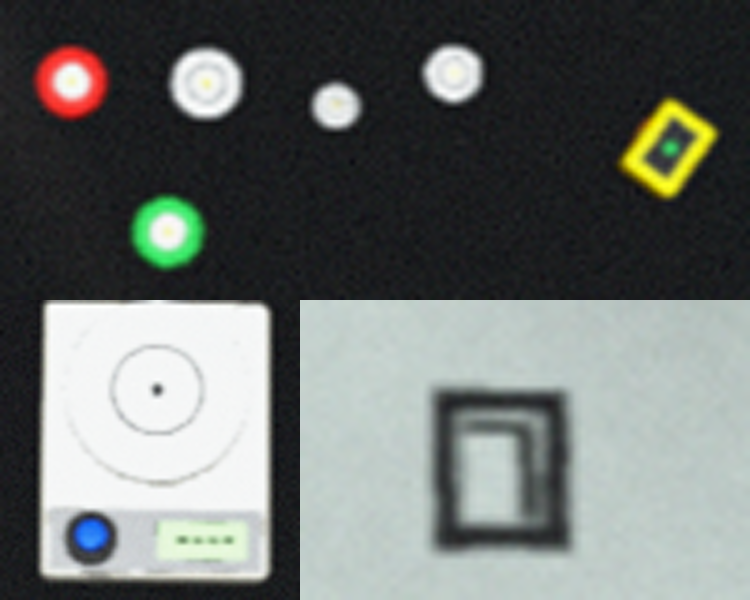

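Crop: the three steel weights measure 14, 11.5 and 9 px across (35, 28 and 22 mm). So w200 is at (336,261), w100 at (385,259) and w50 at (362,266), and w500 is absent. The red and green ones stay where they are. Socket surround centre is about (467,217.5), long side along world x.

Run:
```python
from seg import *
for n,boxes in (("top",dict(sock=(452,200,482,234),dot=(337,168,348,180))),("side",dict(sock=(355,335,398,364),dot=(390,252,405,263)))):
    p,d,K,R,t=load(n); g=cv2.cvtColor(p,cv2.COLOR_BGR2GRAY).astype(float)
    hsv=cv2.cvtColor(p,cv2.COLOR_BGR2HSV); H,S,V=cv2.split(hsv)
    for k,z in (("sock",.1),("dot",.061)):
        u0,v0,u1,v1=boxes[k]
        m=(g<(100 if k=="sock" else 150)).astype(np.uint8)
        bl=max(blob(p,m,boxes[k],2),key=lambda b:b[1])
        pts=np.argwhere(bl[3])[:,::-1]
        wp=np.array([ray(*q,z,K,R,t) for q in cv2.convexHull(pts.astype(np.int32))[:,0]])[:,:2]
        r=cv2.minAreaRect((wp*1000).astype(np.float32)); print(n,k,bl[0].round(1),bl[1],bl[2],"rect mm",np.round(r[0],1),np.round(r[1],1),round(r[2],1))
    yel=((H>20)&(H<35)&(S>120)&(V>90)).astype(np.uint8)
    bx=(410,255,450,290) if n=="top" else (278,330,312,365)
    for b in blob(p,yel,bx):
        pts=np.argwhere(b[3])[:,::-1]
        wp=np.array([ray(*q,.044,K,R,t) for q in cv2.convexHull(pts.astype(np.int32))[:,0]])[:,:2]
        r=cv2.minAreaRect((wp*1000).astype(np.float32)); print(n,"key",np.round(r[0],1),np.round(r[1],1),round(r[2],1))
    if n=="side":
        gm=((S<90)&(V>130)).astype(np.uint8)
        for b in blob(p,gm,(285,265,320,325),30): print("side wt",b[0],b[1],b[2])
    # planar rects
    grey=(V>110).astype(np.uint8)
    if n=="top":
        for k,bx,z in(("ctrl",(415,150,540,242),.1),("scale",(300,140,380,230),.042)):
            b=max(blob(p,grey,bx),key=lambda b:b[1]); pts=np.argwhere(b[3])[:,::-1]
            wp=np.array([ray(*q,z,K,R,t) for q in cv2.convexHull(pts.astype(np.int32))[:,0]])[:,:2]
            r=cv2.minAreaRect((wp*1000).astype(np.float32)); print(k,np.round(r[0],1),np.round(r[1],1),round(r[2],2))
p,d,K,R,t=load("side"); o=cv2.resize(p[325:375,270:400],None,fx=6,fy=6,interpolation=cv2.INTER_CUBIC); cv2.imwrite("pics/crop2.png",o)
```

```text
top sock [466.6 217.4] 205 [458 207  18  21] rect mm [ 555.3 -350.2] [43.2 52.8] 86.5
top dot [341.5 173.5] 4 [341 173   2   2] rect mm [686.4 -39.2] [2.6 2.7] 88.1
top key [ 416.8 -256.5] [34.3 46.4] 51.8
ctrl [ 599.1 -386.7] [252.4 210.5] 87.5
scale [656.7 -38.4] [160.4 203.2] 88.43
side sock [374.9 349.8] 257 [359 340  33  21] rect mm [ 555.2 -349.9] [44.3 53.6] 87.5
side dot [397.  257.2] 4 [396 257   3   2] rect mm [686.6 -40.7] [3.9 4.7] 80.7
side key [ 416.  -268.5] [51.  55.6] 52.0
side wt [299.64661654 273.93984962] 133 [292 269  16  11]
side wt [298.94285714 283.14285714] 35 [295 281   9   5]
side wt [297.64864865 297.13513514] 74 [293 293  10  11]
side wt [308.32075472 313.16981132] 106 [302 309  14  10]
```

View pics/crop2.png

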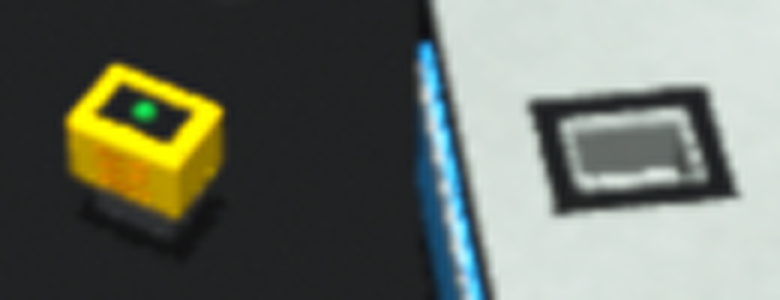

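Green dot, edges and socket agree between the two cameras to about 1 mm. Socket centre is (0.555,-0.350).

```bash
cat > plan.py <<'E'
from h import *
def wrap(a): return (a+np.pi)%(2*np.pi)-np.pi
def plan(*wps):
    """waypoints (x,y,z,psi_deg): turn first, then shift; prints unit totals"""
    s=st(); p=np.array(s["ee_pos"]); R=np.array(s["tool_rot"]); psi=np.arctan2(R[1,1],R[0,1])
    print("psi",round(np.degrees(psi),2),"q",np.round(s["q"],2))
    for i,w in enumerate(wps):
        q=np.array(w[:3]); a=np.radians(w[3]) if len(w)>3 and w[3] is not None else psi
        dy=wrap(a-psi); psi=a
        Rt=np.array([[-np.sin(a),np.cos(a),0],[np.cos(a),np.sin(a),0],[0,0,-1]])
        u=Rt.T@(q-p)/.025; p=q; n=max(1,int(np.ceil(np.abs(u).max())))
        print(f"wp{i} turn az {-dy/.1:.2f}  shift {u.round(3)}  /{n}: {(u/n).round(3)}")
E
python3 - <<'E'
from seg import *
p,d,K,R,t=load("top"); w=world(d,K,R,t)
hsv=cv2.cvtColor(p,cv2.COLOR_BGR2HSV); H,S,V=cv2.split(hsv)
blue=((H>100)&(H<125)&(S>120)&(V>90)).astype(np.uint8)
b=max(blob(p,blue,(150,185,300,285),20),key=lambda b:b[1])
hull=lambda m,z:(np.array([ray(*q,z,K,R,t) for q in cv2.convexHull(np.argwhere(m)[:,::-1].astype(np.int32))[:,0]])[:,:2]*1000).astype(np.float32)
print("tray",cv2.minAreaRect(hull(b[3],.012)))
br=((V>70)).astype(np.uint8)
for b in blob(p,br,(225,272,290,325),40): print("brush",b[0],b[1],b[2],cv2.minAreaRect(hull(b[3],.018)))
for nm,bx in(("bottle",(130,175,175,212)),):
    q=w[bx[1]:bx[3],bx[0]:bx[2]].reshape(-1,3); q=q[q[:,2]>.06]; print(nm,np.nanmean(q,0),np.nanmax(q,0))
for c,z in (((335.7,261.3),.026),((385.2,259.2),.021),((361.8,265.8),.017),((428.9-.2,274.2),.044)): print(ray(*c,z,K,R,t).round(4))
ps,ds,Ks,Rs,ts=load("side"); print("keydot side",ray(293.75,343.1,.044,Ks,Rs,ts).round(4))
u,v=295+(671+.5)/5-.5,245+(147+.5)/5-.5; print("keydot top",ray(u,v,.044,K,R,t).round(4))
o=cv2.resize(p[185:330,155:295],None,fx=4,fy=4,interpolation=cv2.INTER_CUBIC); cv2.imwrite("pics/crop3.png",o)
from plan import plan
plan((.417,-.2565,.2134,51.8),(.417,-.2565,.0215))
E
```

```text
tray ((536.4892578125, 300.8406982421875), (124.52531433105469, 229.9650421142578), 26.046113967895508)
brush [254.97419355 295.72043011] 465 [232 277  49  38] ((377.6539001464844, 193.22213745117188), (28.38333511352539, 151.5243377685547), 35.408233642578125)
bottle [0.64012384 0.45480981 0.10293303] [0.67486492 0.4927821  0.14599309]
[ 0.4588 -0.0179  0.026 ]
[ 0.4612 -0.1491  0.021 ]
[ 0.4458 -0.0869  0.017 ]
[ 0.4168 -0.2574  0.044 ]
keydot side [ 0.4178 -0.2565  0.044 ]
keydot top [ 0.4173 -0.2577  0.044 ]
0.1 tcp [0.2134 0.6134 0.2135] w 0.0955 F [0.7 0.5 0. ]
[[-0.944, 0.329, -0.001], [0.329, 0.944, -0.002], [0.0, -0.002, -1.0]]
psi 70.82 q [ 1.15  0.12  1.65 -0.    1.37 -0.08]
wp0 turn az 3.32  shift [-2.7919e+01 -2.2307e+01  4.0000e-03]  /28: [-0.997 -0.797  0.   ]
wp1 turn az -0.00  shift [0.    0.    7.676]  /8: [0.   0.   0.96]
```

View pics/crop3.png

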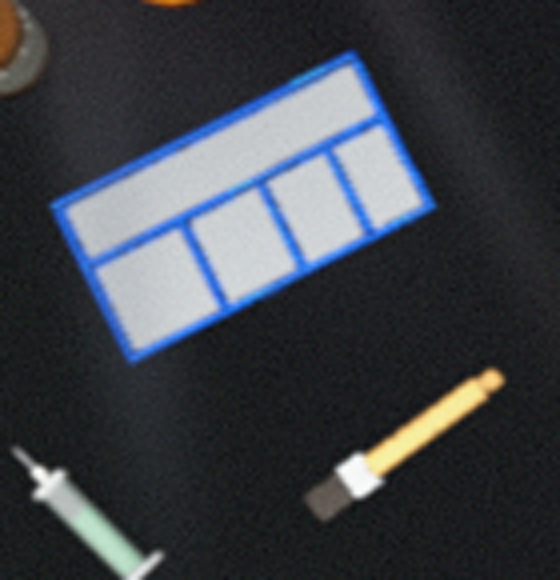

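Tray yaw is 26° with the smallest cell on the right. The brush bristles point lower-left, towards (232,312). Moving to the key.

Emit:
move_arm(
  grip=[-1, -1, -1, -1, -1, -1, -1, -1, -1, -1, -1, -1, -1, -1, -1, -1, -1, -1, -1, -1],
  xyz=[
    [0, 0, 0],
    [0, 0, 0],
    [0, 0, 0],
    [0, 0, 0],
    [-1, -0.8, 0],
    [-1, -0.8, 0],
    [-1, -0.8, 0],
    [-1, -0.8, 0],
    [-1, -0.8, 0],
    [-1, -0.8, 0],
    [-1, -0.8, 0],
    [-1, -0.8, 0],
    [-1, -0.8, 0],
    [-1, -0.8, 0],
    [-1, -0.8, 0],
    [-1, -0.8, 0],
    [-1, -0.8, 0],
    [-1, -0.8, 0],
    [-1, -0.8, 0],
    [-1, -0.8, 0],
  ],
  angular=[
    [0, 0, 0.83],
    [0, 0, 0.83],
    [0, 0, 0.83],
    [0, 0, 0.83],
    [0, 0, 0],
    [0, 0, 0],
    [0, 0, 0],
    [0, 0, 0],
    [0, 0, 0],
    [0, 0, 0],
    [0, 0, 0],
    [0, 0, 0],
    [0, 0, 0],
    [0, 0, 0],
    [0, 0, 0],
    [0, 0, 0],
    [0, 0, 0],
    [0, 0, 0],
    [0, 0, 0],
    [0, 0, 0],
  ],
  grip_force=20,
)

```text
time_s: 1.77
ee_pos: [0.3297, 0.1136, 0.2143]
tool_rot: [[-0.786, 0.618, 0.0], [0.618, 0.786, 0.0], [-0.0, 0.0, -1.0]]
force: [0.6, 0.4, -0.4]
width: 0.095
gripper_force: 0.0
```

Emit:
move_arm(
  grip=[-1, -1, -1, -1, -1, -1, -1, -1, -1, -1, -1, -1, -1, -1, -1, -1, -1],
  xyz=[
    [-1, -0.8, 0],
    [-1, -0.8, 0],
    [-1, -0.8, 0],
    [-1, -0.8, 0],
    [-1, -0.8, 0],
    [-1, -0.8, 0],
    [-1, -0.8, 0],
    [-1, -0.8, 0],
    [-1, -0.8, 0],
    [-1, -0.8, 0],
    [-1, -0.8, 0],
    [-0.9, -0.7, 0],
    [0, 0, 1],
    [0, 0, 1],
    [0, 0, 1],
    [0, 0, 0],
    [0, 0, 0],
  ],
  angular=[
    [0, 0, 0],
    [0, 0, 0],
    [0, 0, 0],
    [0, 0, 0],
    [0, 0, 0],
    [0, 0, 0],
    [0, 0, 0],
    [0, 0, 0],
    [0, 0, 0],
    [0, 0, 0],
    [0, 0, 0],
    [0, 0, 0],
    [0, 0, 0],
    [0, 0, 0],
    [0, 0, 0],
    [0, 0, 0],
    [0, 0, 0],
  ],
)

```text
time_s: 3.18
ee_pos: [0.4157, -0.2547, 0.138]
tool_rot: [[-0.786, 0.619, -0.003], [0.619, 0.786, 0.003], [0.004, -0.0, -1.0]]
force: [1.3, 0.3, 0.2]
width: 0.0952
gripper_force: 0.0
```

```bash
python3 -c "
from plan import *
plan((.4172,-.2572,.0700,51.8),(.4172,-.2572,.0215))"
```

```text
3.18 tcp [ 0.4157 -0.2547  0.138 ] w 0.0952 F [1.3 0.3 0.2]
[[-0.786, 0.619, -0.003], [0.619, 0.786, 0.003], [0.004, -0.0, -1.0]]
psi 51.79 q [-0.66 -0.18  2.08  0.    1.25 -1.56]
wp0 turn az -0.00  shift [-0.107 -0.042  2.721]  /3: [-0.036 -0.014  0.907]
wp1 turn az -0.00  shift [0.   0.   1.94]  /2: [0.   0.   0.97]
```

Emit:
move_arm(
  grip=[-1, -1, -1, -1, -1, -1, -1, -1],
  xyz=[
    [-0.1, -0.04, 0.8],
    [0, 0, 0.8],
    [0, 0, 0.8],
    [0, 0, 0.8],
    [0, 0, 0.8],
    [0, 0, 0.66],
    [0, 0, 0],
    [0, 0, 0],
  ],
  angular=[
    [0, 0, 0],
    [0, 0, 0],
    [0, 0, 0],
    [0, 0, 0],
    [0, 0, 0],
    [0, 0, 0],
    [0, 0, 0],
    [0, 0, 0],
  ],
)

```text
time_s: 3.85
ee_pos: [0.4189, -0.2582, 0.0243]
tool_rot: [[-0.786, 0.618, 0.001], [0.618, 0.786, -0.001], [-0.001, -0.0, -1.0]]
force: [0.5, 1.0, 0.0]
width: 0.0955
gripper_force: 0.0
```

Emit:
move_arm(
  grip=[0.5, 0.5, 0.5, 0.5, 0.5, 0.5, 0.5, 0.5, 0.5, 0.5],
  xyz=[
    [0, 0, 0],
    [0, 0, 0],
    [0, 0, 0],
    [0, 0, 0],
    [0, 0, 0],
    [0, 0, 0],
    [0, 0, 0],
    [0, 0, 0],
    [0, 0, 0],
    [0, 0, 0],
  ],
  angular=[
    [0, 0, 0],
    [0, 0, 0],
    [0, 0, 0],
    [0, 0, 0],
    [0, 0, 0],
    [0, 0, 0],
    [0, 0, 0],
    [0, 0, 0],
    [0, 0, 0],
    [0, 0, 0],
  ],
)

```text
time_s: 4.68
ee_pos: [0.4182, -0.2579, 0.0231]
tool_rot: [[-0.786, 0.618, -0.0], [0.618, 0.786, 0.0], [0.0, -0.0, -1.0]]
force: [-0.4, 0.2, -0.2]
width: 0.0338
gripper_force: 0.0
```

Emit:
move_arm(
  grip=[1, 1, 1, 1, 1, 1, 1],
  xyz=[
    [0, 0, 0.04],
    [0, 0, 0],
    [0, 0, 0],
    [0, 0, 0],
    [0, 0, 0],
    [0, 0, 0],
    [0, 0, 0],
  ],
  angular=[
    [0, 0, 0],
    [0, 0, 0],
    [0, 0, 0],
    [0, 0, 0],
    [0, 0, 0],
    [0, 0, 0],
    [0, 0, 0],
  ],
)

```text
time_s: 5.27
ee_pos: [0.4184, -0.258, 0.0227]
tool_rot: [[-0.786, 0.619, 0.0], [0.619, 0.786, 0.0], [0.0, 0.0, -1.0]]
force: [-2.0, 1.4, 5.6]
width: 0.03
gripper_force: 20.0
```

```bash
python3 -c "
from plan import *
plan((.4172,-.2572,.172),(.5553,-.3500,.172,87.2),(.5553,-.3500,.1225,87.2))"
```

```text
5.27 tcp [ 0.4184 -0.258   0.0227] w 0.03 F [-2.   1.4  5.6]
[[-0.786, 0.619, 0.0], [0.619, 0.786, 0.0], [0.0, 0.0, -1.0]]
psi 51.79 q [-0.66 -0.02  2.15  0.    1.01 -1.57]
wp0 turn az -0.00  shift [ 0.058 -0.006 -5.971]  /6: [ 0.01  -0.001 -0.995]
wp1 turn az -6.18  shift [-5.699 -3.438  0.   ]  /6: [-0.95  -0.573  0.   ]
wp2 turn az -0.00  shift [0.   0.   1.98]  /2: [0.   0.   0.99]
```

Emit:
move_arm(
  grip=[1, 1, 1, 1, 1, 1, 1, 1, 1, 1, 1, 1, 1, 1, 1, 1, 1, 1, 1],
  xyz=[
    [0, 0, -0.6],
    [0, 0, -0.9],
    [0, 0, -0.9],
    [0, 0, -0.9],
    [0, 0, -0.9],
    [0, 0, -0.9],
    [0, 0, -0.9],
    [0, 0, 0],
    [0, 0, 0],
    [0, 0, 0],
    [0, 0, 0],
    [0, 0, 0],
    [0, 0, 0],
    [0, 0, 0],
    [-1, -0.6, 0],
    [-1, -0.6, 0],
    [-1, -0.6, 0],
    [-1, -0.6, 0],
    [-1, -0.6, 0],
  ],
  angular=[
    [0, 0, 0],
    [0, 0, 0],
    [0, 0, 0],
    [0, 0, 0],
    [0, 0, 0],
    [0, 0, 0],
    [0, 0, 0],
    [0, 0, -0.9],
    [0, 0, -0.9],
    [0, 0, -0.9],
    [0, 0, -0.9],
    [0, 0, -0.9],
    [0, 0, -0.9],
    [0, 0, -0.78],
    [0, 0, 0],
    [0, 0, 0],
    [0, 0, 0],
    [0, 0, 0],
    [0, 0, 0],
  ],
)

```text
time_s: 6.85
ee_pos: [0.5403, -0.3395, 0.1711]
tool_rot: [[-0.999, 0.049, -0.001], [0.049, 0.999, 0.0], [0.001, 0.0, -1.0]]
force: [0.1, -0.2, -0.3]
width: 0.0297
gripper_force: 20.0
```

Emit:
move_arm(
  grip=[1, 1, 1, 1, 1],
  xyz=[
    [-0.7, -0.4, 0],
    [0, 0, 0.2],
    [0, 0, 0],
    [0, 0, 0],
    [0, 0, 0],
  ],
  angular=[
    [0, 0, 0],
    [0, 0, 0],
    [0, 0, 0],
    [0, 0, 0],
    [0, 0, 0],
  ],
)

```text
time_s: 7.27
ee_pos: [0.5555, -0.349, 0.1666]
tool_rot: [[-0.999, 0.049, -0.001], [0.049, 0.999, 0.001], [0.001, 0.001, -1.0]]
force: [-0.8, -0.6, -0.5]
width: 0.0299
gripper_force: 20.0
```

Run:
```python
from plan import *
plan((.5553,-.3500,.1225,87.2))
o=[]
for n,(u0,v0,u1,v1) in (("top",(420,180,510,240)),("side",(330,270,430,370))):
    p,d,K,R,t=cap(n); np.savez(f"{n}1.npz",p=p,d=d,K=K,R=R,t=t)
    c=cv2.resize(p[v0:v1,u0:u1],(390,int(390*(v1-v0)/(u1-u0))),interpolation=cv2.INTER_CUBIC); o.append(cv2.copyMakeBorder(c,0,400-c.shape[0],0,0,0))
cv2.imwrite("pics/k1.png",np.hstack(o))
```

```text
7.27 tcp [ 0.5555 -0.349   0.1666] w 0.0299 F [-0.8 -0.6 -0.5]
[[-0.999, 0.049, -0.001], [0.049, 0.999, 0.001], [0.001, 0.001, -1.0]]
psi 87.21 q [-0.64  0.17  1.68 -0.    1.29 -2.16]
wp0 turn az 0.00  shift [ 0.004 -0.038  1.763]  /2: [ 0.002 -0.019  0.881]
```

View pics/k1.png

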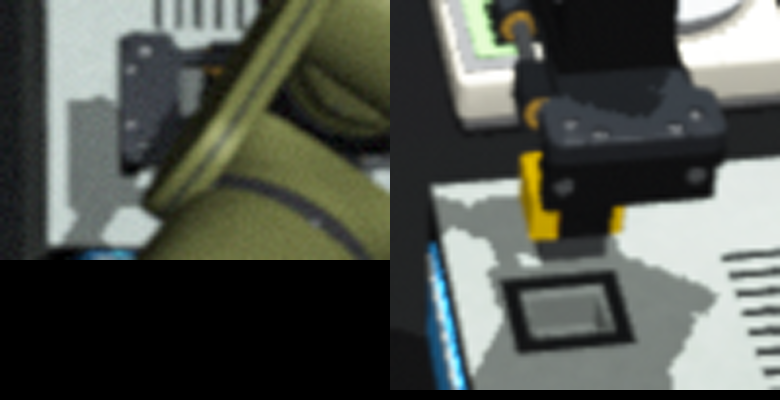

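Side view: the key hangs upright in the gripper above the socket, with its shell's lower front edge from about (529,238) to (617,236) in the crop. I'll project to check the offset along x.

Run:
```python
from h import *
z=np.load("side1.npz"); p,K,R,t=[z[k] for k in "pKRt"]
hsv=cv2.cvtColor(p,cv2.COLOR_BGR2HSV); H,S,V=cv2.split(hsv)
m=((H>18)&(H<36)&(S>120)&(V>60)); m[:,:360]=0;m[:,395:]=0;m[:305]=0;m[345:]=0
for v in range(308,335,2):
    u=np.where(m[v])[0]
    if len(u): 
        # intersect ray with plane y=-.364 
        o=-R.T@t; f=lambda uu:(lambda r:o+r*((-.364-o[1])/r[1]))(R.T@np.array([(uu-K[0,2])/K[0,0],(v-K[1,2])/K[1,1],1]))
        a,b=f(u[0]-.5),f(u[-1]+.5); print(v,u[0],u[-1],a.round(4),b.round(4))
```

```text
308 366 367 [ 0.5294 -0.364   0.2166] [ 0.5328 -0.364   0.2161]
310 363 368 [ 0.5245 -0.364   0.2129] [ 0.5348 -0.364   0.2113]
312 363 368 [ 0.5247 -0.364   0.2084] [ 0.535  -0.364   0.2068]
314 363 368 [ 0.5249 -0.364   0.2039] [ 0.5352 -0.364   0.2023]
316 364 368 [ 0.5268 -0.364   0.1991] [ 0.5354 -0.364   0.1977]
318 364 368 [ 0.527  -0.364   0.1945] [ 0.5357 -0.364   0.1932]
320 363 368 [ 0.5255 -0.364   0.1902] [ 0.5359 -0.364   0.1886]
322 364 368 [ 0.5274 -0.364   0.1853] [ 0.5361 -0.364   0.1839]
324 364 389 [ 0.5276 -0.364   0.1806] [ 0.5733 -0.364   0.1735]
326 365 389 [ 0.5296 -0.364   0.1757] [ 0.5737 -0.364   0.1687]
328 365 388 [ 0.5298 -0.364   0.171 ] [ 0.5722 -0.364   0.1642]
330 366 373 [ 0.5318 -0.364   0.166 ] [ 0.5459 -0.364   0.1637]
```

Emit:
move_arm(
  grip=[1, 1, 1, 1, 1, 1, 1, 1],
  xyz=[
    [-0.07, -0.04, 0.4],
    [0, 0, 0.4],
    [0, 0, 0.4],
    [0, 0, 0.3],
    [0, 0, 0.2],
    [0, 0, 0.1],
    [0, 0, 0],
    [0, 0, 0],
  ],
  angular=[
    [0, 0, 0],
    [0, 0, 0],
    [0, 0, 0],
    [0, 0, 0],
    [0, 0, 0],
    [0, 0, 0],
    [0, 0, 0],
    [0, 0, 0],
  ],
)

```text
time_s: 8.03
ee_pos: [0.5578, -0.3499, 0.1214]
tool_rot: [[-0.999, 0.049, -0.001], [0.049, 0.999, 0.002], [0.001, 0.002, -1.0]]
force: [-0.4, 2.7, -1.9]
width: 0.0297
gripper_force: 20.0
```

Emit:
move_arm(
  grip=[1, 1, 1, 1],
  xyz=[
    [0, 0, 0.1],
    [0, 0, 0.1],
    [0, 0, 0],
    [0, 0, 0],
  ],
  angular=[
    [0, 0, 0],
    [0, 0, 0],
    [0, 0, 0],
    [0, 0, 0],
  ],
)

```text
time_s: 8.37
ee_pos: [0.5587, -0.3499, 0.1175]
tool_rot: [[-0.999, 0.049, 0.001], [0.049, 0.999, 0.002], [-0.001, 0.002, -1.0]]
force: [1.0, 5.6, -0.2]
width: 0.0299
gripper_force: 20.0
```

Emit:
move_arm(
  grip=[1, 1, 1, 1, 1, 1, 1, 1],
  xyz=[
    [0.02, 0.04, 0],
    [0, 0, 0.1],
    [0, 0, 0.1],
    [0, 0, 0.1],
    [0, 0, 0.1],
    [0, 0, 0.06],
    [0, 0, 0],
    [0, 0, 0],
  ],
  angular=[
    [0, 0, 0],
    [0, 0, 0],
    [0, 0, 0],
    [0, 0, 0],
    [0, 0, 0],
    [0, 0, 0],
    [0, 0, 0],
    [0, 0, 0],
  ],
)

```text
time_s: 9.03
ee_pos: [0.5574, -0.3498, 0.1049]
tool_rot: [[-0.999, 0.049, -0.001], [0.049, 0.999, 0.0], [0.001, 0.0, -1.0]]
force: [1.9, 3.0, -2.5]
width: 0.0301
gripper_force: 20.0
```

Emit:
move_arm(
  grip=[1, 1, 1],
  xyz=[
    [0, 0, 0.06],
    [0, 0, 0],
    [0, 0, 0],
  ],
  angular=[
    [0, 0, 0],
    [0, 0, 0],
    [0, 0, 0],
  ],
)

```text
time_s: 9.28
ee_pos: [0.5575, -0.3498, 0.1048]
tool_rot: [[-0.999, 0.049, -0.0], [0.049, 0.999, 0.0], [0.0, 0.0, -1.0]]
force: [-2.0, 4.1, 3.2]
width: 0.0296
gripper_force: 20.0
```

Emit:
move_arm(
  grip=[0, 0, 0, 0, 0, 0, 0, 0, 0],
  xyz=[
    [0, 0, 0],
    [0, 0, 0],
    [0, 0, 0],
    [0, 0, 0],
    [0, 0, 0],
    [0, 0, -0.8],
    [0, 0, -1],
    [0, 0, -1],
    [0, 0, -0.5],
  ],
  angular=[
    [0, 0, 0],
    [0, 0, 0],
    [0, 0, 0],
    [0, 0, 0],
    [0, 0, 0],
    [0, 0, 0],
    [0, 0, 0],
    [0, 0, 0],
    [0, 0, 0],
  ],
)

```text
time_s: 10.03
ee_pos: [0.5589, -0.3509, 0.1904]
tool_rot: [[-0.999, 0.049, 0.004], [0.049, 0.999, -0.003], [-0.004, -0.003, -1.0]]
force: [0.7, -0.6, 0.8]
width: 0.0472
gripper_force: 0.0
```

Run:
```python
from plan import *
from h import *
c=np.cos(np.radians(-1.6)); s=np.sin(np.radians(-1.6))
zx,zy=.6865-.104*c-.045*s,-.0395-.104*s+.045*c; print("zero est",zx,zy)
plan((zx,zy,.19,87),(zx,zy,.075,87))
p,d,K,R,t=cap("side"); np.savez("side2.npz",p=p,d=d,K=K,R=R,t=t)
cv2.imwrite("pics/k2.png",cv2.resize(p[290:390,320:450],None,fx=4,fy=4,interpolation=cv2.INTER_CUBIC))
```

```text
zero est 0.5837970217783637 0.008386305604067106
10.03 tcp [ 0.5589 -0.3509  0.1904] w 0.0472 F [ 0.7 -0.6  0.8]
[[-0.999, 0.049, 0.004], [0.049, 0.999, -0.003], [-0.004, -0.003, -1.0]]
psi 87.2 q [-0.64  0.16  1.65 -0.    1.32 -2.16]
wp0 turn az 0.04  shift [-0.244 14.404  0.016]  /15: [-0.016  0.96   0.001]
wp1 turn az -0.00  shift [0.  0.  4.6]  /5: [0.   0.   0.92]
```

View pics/k2.png

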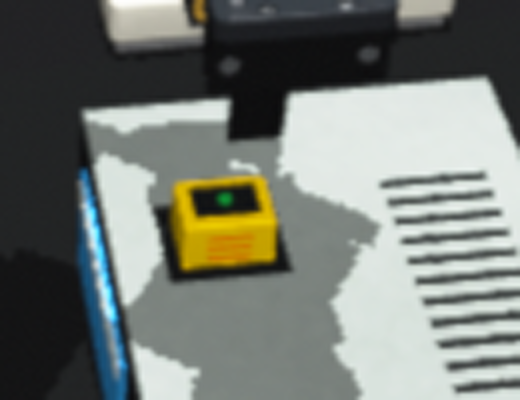

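Image: the key's shell sits flat on the controller within the black surround, dot at crop (225,198). Next is the zero key.

Emit:
move_arm(
  grip=[1, 1, 1, 1, 1, 1, 1, 1, 1, 1, 1, 1, 1, 1, 1, 1, 1, 1],
  xyz=[
    [-0.02, 0.95, 0],
    [-0.02, 0.95, 0],
    [-0.02, 0.95, 0],
    [-0.02, 0.95, 0],
    [-0.02, 0.95, 0],
    [-0.02, 0.95, 0],
    [-0.02, 0.95, 0],
    [-0.02, 0.95, 0],
    [-0.02, 0.95, 0],
    [-0.02, 0.95, 0],
    [-0.02, 0.95, 0],
    [-0.02, 0.95, 0],
    [-0.02, 0.95, 0],
    [-0.02, 0.95, 0],
    [-0.02, 0.95, 0],
    [0, 0, 0],
    [0, 0, 0],
    [0, 0, 0],
  ],
  angular=[
    [0, 0, 0],
    [0, 0, 0],
    [0, 0, 0],
    [0, 0, 0],
    [0, 0, 0],
    [0, 0, 0],
    [0, 0, 0],
    [0, 0, 0],
    [0, 0, 0],
    [0, 0, 0],
    [0, 0, 0],
    [0, 0, 0],
    [0, 0, 0],
    [0, 0, 0],
    [0, 0, 0],
    [0, 0, 0],
    [0, 0, 0],
    [0, 0, 0],
  ],
)

```text
time_s: 11.58
ee_pos: [0.5822, 0.0052, 0.1858]
tool_rot: [[-0.999, 0.049, -0.001], [0.049, 0.999, -0.0], [0.001, -0.001, -1.0]]
force: [0.2, -0.1, 0.6]
width: 0.0002
gripper_force: 0.0
```

Run:
```python
from plan import *
plan((.5848,.010,.075,87))
z=np.load("side2.npz"); K,R,t=[z[k] for k in "KRt"]
for h in(.124,.126,.128,.13): print(h,ray(320+225.5/4-.5,290+198.5/4-.5,h,K,R,t).round(4))
```

```text
11.58 tcp [0.5822 0.0052 0.1858] w 0.0002 F [ 0.2 -0.1  0.6]
[[-0.999, 0.049, -0.001], [0.049, 0.999, -0.0], [0.001, -0.001, -1.0]]
psi 87.22 q [-0.08 -0.    1.83 -0.    1.31 -1.6 ]
wp0 turn az 0.04  shift [-0.094  0.195  4.431]  /5: [-0.019  0.039  0.886]
0.124 [ 0.5563 -0.348   0.124 ]
0.126 [ 0.5557 -0.3499  0.126 ]
0.128 [ 0.5551 -0.3518  0.128 ]
0.13 [ 0.5545 -0.3537  0.13  ]
```

Emit:
move_arm(
  grip=[1, 1, 1, 1, 1, 1, 1, 1, 1, 1, 1, 1, 1],
  xyz=[
    [-0.1, 0.2, 0.9],
    [0, 0, 0.9],
    [0, 0, 0.9],
    [0, 0, 0.9],
    [0, 0, 0.7],
    [0, 0, 0.3],
    [0, 0, 0.2],
    [0, 0, 0.2],
    [0, 0, 0.2],
    [0, 0, 0.1],
    [0, 0, 0],
    [0, 0, 0],
    [0, 0, 0],
  ],
  angular=[
    [0, 0, 0],
    [0, 0, 0],
    [0, 0, 0],
    [0, 0, 0],
    [0, 0, 0],
    [0, 0, 0],
    [0, 0, 0],
    [0, 0, 0],
    [0, 0, 0],
    [0, 0, 0],
    [0, 0, 0],
    [0, 0, 0],
    [0, 0, 0],
  ],
)

```text
time_s: 12.67
ee_pos: [0.5861, 0.0098, 0.0581]
tool_rot: [[-0.999, 0.048, 0.001], [0.048, 0.999, -0.001], [-0.001, -0.001, -1.0]]
force: [-8.2, -1.1, 13.9]
width: 0.0002
gripper_force: 7.3
```

Run:
```python
from plan import *
s=plan((.5848,.010,.075,87))
o=[]
for n,(u0,v0,u1,v1) in (("side",(320,200,440,300)),("top",(290,150,390,233))):
    p,d,K,R,t=cap(n); o.append(cv2.resize(p[v0:v1,u0:u1],(396,330),interpolation=cv2.INTER_CUBIC))
cv2.imwrite("pics/z1.png",np.hstack(o)); st()
```

```text
12.67 tcp [0.5861 0.0098 0.0581] w 0.0002 F [-8.2 -1.1 13.9]
[[-0.999, 0.048, 0.001], [0.048, 0.999, -0.001], [-0.001, -0.001, -1.0]]
psi 87.23 q [-0.07  0.13  1.92 -0.    1.09 -1.6 ]
wp0 turn az 0.04  shift [ 0.052  0.005 -0.677]  /1: [ 0.052  0.005 -0.677]
12.77 tcp [0.5861 0.0098 0.0581] w 0.0006 F [-8.6 -1.5 14.6]
[[-0.999, 0.048, 0.001], [0.048, 0.999, -0.001], [-0.001, -0.001, -1.0]]
```

View pics/z1.png

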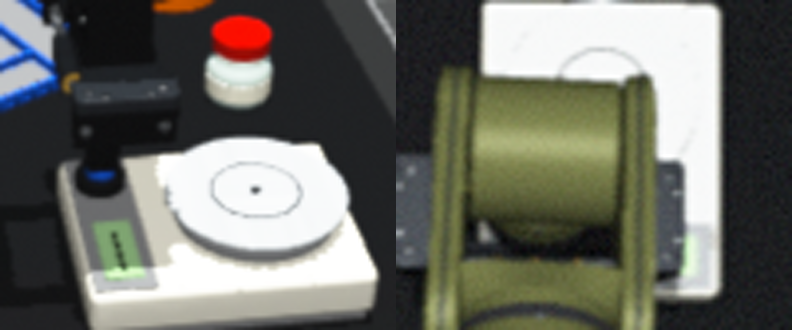

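The closed fingers look centred on the blue key, but z stopped at 0.058. I'll push slightly further to see how it gives.

Emit:
move_arm(
  grip=[1, 1, 1, 1],
  xyz=[
    [0.08, 0, 0.1],
    [0, 0, 0.1],
    [0, 0, 0],
    [0, 0, 0],
  ],
  angular=[
    [0, 0, 0],
    [0, 0, 0],
    [0, 0, 0],
    [0, 0, 0],
  ],
)

```text
time_s: 13.1
ee_pos: [0.5862, 0.0098, 0.0577]
tool_rot: [[-0.999, 0.048, 0.004], [0.048, 0.999, -0.002], [-0.004, -0.002, -1.0]]
force: [-15.0, -0.8, 33.1]
width: 0.0006
gripper_force: 16.3
```

Run:
```python
from h import *
p,d,K,R,t=cap("side"); w=world(d,K,R,t)
hsv=cv2.cvtColor(p,cv2.COLOR_BGR2HSV); H,S,V=cv2.split(hsv)
z=np.load("side0.npz")["p"]
H0,S0,V0=cv2.split(cv2.cvtColor(z,cv2.COLOR_BGR2HSV))
for nm,h,s,v in(("before",H0,S0,V0),("now",H,S,V)):
    m=(h>100)&(h<128)&(s>120)&(v>60); m[:235]=0;m[270:]=0;m[:,:335]=0;m[:,370:]=0
    a=np.argwhere(m); print(nm,len(a),a.min(0),a.max(0)); 
    vb=a[:,0].max(); print(" lowest blue row hits y=-.001 plane/ z59 at",ray(350,vb+.5,.059,K,R,t).round(4),ray(350,vb+.5,.054,K,R,t).round(4))
o=-R.T@t
for v in range(238,256): print(v,p[v,346:355:2].sum(-1).tolist(), w[v,350].round(3))
P=lambda X:(lambda c:(K@c)[:2]/c[2])(R@np.array(X)+t)
print("finger tip front bottom expected px",P((.586,-.002,.0577)),P((.586,-.002,.054)))
```

```text
before 80 [246 345] [254 354]
 lowest blue row hits y=-.001 plane/ z59 at [ 0.5811 -0.0088  0.059 ] [ 0.5825 -0.0022  0.054 ]
now 25 [252 346] [254 354]
 lowest blue row hits y=-.001 plane/ z59 at [ 0.5811 -0.0088  0.059 ] [ 0.5825 -0.0022  0.054 ]
238 [102, 51, 47, 43, 45] [ 0.565 -0.072  0.152]
239 [171, 58, 45, 43, 43] [ 0.565 -0.074  0.151]
240 [174, 58, 43, 45, 43] [ 0.566 -0.07   0.145]
241 [114, 48, 46, 46, 46] [ 0.566 -0.072  0.144]
242 [66, 46, 44, 43, 46] [ 0.565 -0.073  0.142]
243 [53, 46, 47, 44, 45] [ 0.565 -0.073  0.139]
244 [49, 43, 45, 46, 46] [ 0.566 -0.072  0.136]
245 [50, 45, 46, 44, 45] [0.582 0.001 0.08 ]
246 [53, 43, 43, 42, 46] [0.582 0.001 0.077]
247 [52, 43, 43, 41, 44] [0.582 0.    0.074]
248 [48, 39, 42, 43, 46] [0.583 0.003 0.07 ]
249 [46, 41, 42, 40, 44] [0.583 0.004 0.066]
250 [50, 44, 45, 46, 40] [0.583 0.003 0.063]
251 [85, 62, 71, 83, 66] [0.584 0.006 0.058]
252 [111, 149, 177, 212, 140] [0.583 0.002 0.058]
253 [112, 204, 232, 230, 123] [ 0.583 -0.     0.057]
254 [81, 146, 177, 154, 81] [ 0.583 -0.001  0.055]
255 [63, 78, 96, 83, 62] [ 0.583 -0.002  0.052]
finger tip front bottom expected px [351.45463636 253.05486306] [351.40809021 254.30700762]
```

Run:
```python
from seg import *
np.set_printoptions(linewidth=200)
p,d,K,R,t=load("top"); w=world(d,K,R,t)
print((w[203:223,314:336,2]*1000).round().astype(int))
P=lambda X,K,R,t:(lambda c:(K@c)[:2]/c[2])(R@np.array(X)+t)
hsv=cv2.cvtColor(p,cv2.COLOR_BGR2HSV); H,S,V=cv2.split(hsv)
m=(H>100)&(H<128)&(S>120)&(V>60)&(V<=255); a=np.argwhere(m[200:225,312:338])+[200,312]; print(a.min(0),a.max(0),a.mean(0))
print("proj",P((.5848,.010,.059),K,R,t))
p,d,K,R,t=load("side"); w=world(d,K,R,t); print("proj side",P((.5848,.010,.059),K,R,t))
print((w[242:260,340:360,2]*1000).round().astype(int))
s=np.hstack([cv2.resize(load("side")[0][235:265,330:370],None,fx=10,fy=10,interpolation=cv2.INTER_CUBIC),cv2.resize(load("top")[0][198:228,304:344],None,fx=10,fy=10,interpolation=cv2.INTER_CUBIC)])
cv2.imwrite("pics/z2.png",s)
```

```text
[[                  44                   45                   38                   40                   36                   38                   39                   40                   39
                    48                   48                   42                   43                   43                   42                   45                   43                   45
                    49                   43                   40                   40]
 [                  43                   43                   45                   47                   38                   40                   43                   43                   39
                    44                   46                   44                   36                   45                   37                   39                   39                   38
                    53                   38                   38                   37]
 [                  48                   42                   43                   40                   44                   43                   48              
[... 15508 characters left out ...]
                   48                   47                   45                   44                   39
                    43                   42]
 [                  37                   39                   43                   42                   42                   43                   42                   43                   45
                    44                   47                   43                   43                   44                   40                   43                   43                   44
                    42                   40]]<stdin>:4: RuntimeWarning: invalid value encountered in cast
<stdin>:10: RuntimeWarning: invalid value encountered in cast
```

View pics/z2.png

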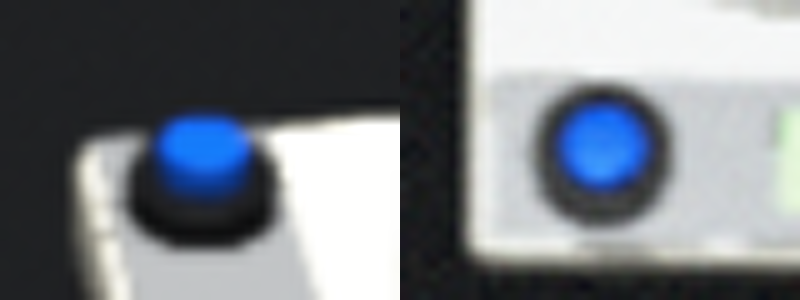

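The depth maps put the key's top at about 63 mm and the collar at 53 mm. So a hard stop at 58 mm, with blue now only showing in rows 252–254, means the key is fully down (5 mm travel). Lifting off and going to w50.

Emit:
move_arm(
  grip=[1, 1, 1, 1, 0, 0, 0, 0, 0, 0, 0, 0, 0, 0, 0, 0, 0, 0],
  xyz=[
    [0, 0, -0.6],
    [0, 0, -0.9],
    [0, 0, -0.9],
    [0, 0, -0.9],
    [0, 0, -0.9],
    [0, 0, 0],
    [0, 0, 0],
    [0, 0, 0],
    [0, 0, 0],
    [0, 0, 0],
    [0, 0, 0],
    [0, 0, 0],
    [0, 0, 0],
    [0, 0, 0],
    [0, 0, 0],
    [0, 0, 0],
    [0, 0, 0],
    [0, 0, 0],
  ],
  angular=[
    [0, 0, 0],
    [0, 0, 0],
    [0, 0, 0],
    [0, 0, 0],
    [0, 0, 0],
    [0, 0, 0.9],
    [0, 0, 0.9],
    [0, 0, 0.9],
    [0, 0, 0.9],
    [0, 0, 0.9],
    [0, 0, 0.9],
    [0, 0, 0.9],
    [0, 0, 0.9],
    [0, 0, 0.9],
    [0, 0, 0.9],
    [0, 0, 0.9],
    [0, 0, 0.78],
    [0, 0, 0],
  ],
)

```text
time_s: 14.65
ee_pos: [0.5841, 0.0105, 0.1554]
tool_rot: [[-0.437, 0.899, 0.002], [0.899, 0.437, -0.0], [-0.001, 0.002, -1.0]]
force: [0.3, -0.1, 0.3]
width: 0.0477
gripper_force: 0.0
```

```bash
cat > wts.py <<'E'
from h import *
def wts(show=True):
    "steel/white blobs on the bench seen from the side (their ellipse tops)"
    p,d,K,R,t=cap("side"); w=world(d,K,R,t); H,S,V=cv2.split(cv2.cvtColor(p,cv2.COLOR_BGR2HSV))
    m=((S<70)&(V>150)&(w[...,0]<.54)&(w[...,1]<.12)&(w[...,1]>-.22)&(w[...,2]<.05)&(w[...,2]>.003)).astype(np.uint8)
    n,l,s,c=cv2.connectedComponentsWithStats(m)
    for i in range(1,n):
        if s[i,4]>25: print("blob",c[i].round(1),s[i],np.nanmedian(w[l==i],0).round(4), ray(*c[i],.02,K,R,t)[:2].round(4))
    return p
E
python3 - <<'E'
from plan import *
from wts import wts
np.save("p3.npy",wts()); plan((.4458,-.0869,.06,26),(.4458,-.0869,.006))
print("initial:"); 
z=np.load("side0.npz")
E
```

```text
blob [295.3 281.4] [290 277  13  10  70] [ 0.4452 -0.0455  0.0253] [ 0.4465 -0.0395]
blob [297.9 295.9] [294 291   9   9  56] [ 0.4463 -0.0878  0.0162] [ 0.4459 -0.0911]
blob [308.5 313.1] [303 309  12   9  96] [ 0.4616 -0.1504  0.0204] [ 0.4616 -0.1504]
14.7 tcp [0.584  0.0105 0.1552] w 0.0478 F [ 0.4 -0.7  0.5]
[[-0.44, 0.898, 0.002], [0.898, 0.44, -0.0], [-0.001, 0.002, -1.0]]
psi 26.1 q [-0.07  0.02  1.86 -0.    1.26 -0.53]
wp0 turn az 0.02  shift [-1.08  -6.676  3.808]  /7: [-0.154 -0.954  0.544]
wp1 turn az -0.00  shift [0.   0.   2.16]  /3: [0.   0.   0.72]
initial:
```

w200 appears to have been knocked: it now sits at about (0.445,-0.042). w50 and w100 haven't moved. Going for w50.

Emit:
move_arm(
  grip=[0.15, 0.15, 0.15, 0.15, 0.15, 0.15, 0.15, 0.15, 0.15, 0.15],
  xyz=[
    [-0.15, -0.95, 0.3],
    [-0.15, -0.95, 0.4],
    [-0.15, -0.95, 0.6],
    [-0.15, -0.95, 0.6],
    [-0.15, -0.95, 0.6],
    [-0.15, -0.95, 0.6],
    [-0.18, -0.98, 0.6],
    [0, 0, 0],
    [0, 0, 0],
    [0, 0, 0],
  ],
  angular=[
    [0, 0, 0],
    [0, 0, 0],
    [0, 0, 0],
    [0, 0, 0],
    [0, 0, 0],
    [0, 0, 0],
    [0, 0, 0],
    [0, 0, 0],
    [0, 0, 0],
    [0, 0, 0],
  ],
)

```text
time_s: 15.53
ee_pos: [0.4463, -0.0871, 0.0629]
tool_rot: [[-0.439, 0.898, 0.003], [0.898, 0.439, -0.001], [-0.002, 0.002, -1.0]]
force: [1.6, 0.2, 0.4]
width: 0.04
gripper_force: 0.0
```

Run:
```python
from plan import *
from wts import wts
wts(); plan((.446,-.0872,.006,26))
```

```text
blob [297.6 280. ] [293 276  11  10  81] [ 0.4516 -0.0412  0.0251] [ 0.4523 -0.035 ]
blob [308.5 314. ] [303 311  11   7  41] [ 0.4612 -0.1539  0.0205] [ 0.4613 -0.1532]
15.58 tcp [ 0.4468 -0.087   0.0632] w 0.0408 F [ 0.4 -0.4  0.7]
[[-0.44, 0.898, 0.003], [0.898, 0.44, -0.001], [-0.002, 0.002, -1.0]]
psi 26.07 q [-0.31 -0.17  2.21  0.    1.1  -0.77]
wp0 turn az 0.01  shift [ 0.009 -0.034  2.289]  /3: [ 0.003 -0.011  0.763]
```

Emit:
move_arm(
  grip=[0.15, 0.15, 0.15, 0.15, 0.15, 0.15, 1, 1, 1, 1, 1, 1, 1, 1],
  xyz=[
    [0, 0, 0.6],
    [0, 0, 0.6],
    [0, 0, 0.6],
    [0, 0, 0.45],
    [0, 0, 0],
    [0, 0, 0],
    [0, 0, 0],
    [0, 0, 0],
    [0, 0, 0],
    [0, 0, 0],
    [0, 0, 0],
    [0, 0, 0],
    [0, 0, 0],
    [0, 0, 0],
  ],
  angular=[
    [0, 0, 0],
    [0, 0, 0],
    [0, 0, 0],
    [0, 0, 0],
    [0, 0, 0],
    [0, 0, 0],
    [0, 0, 0],
    [0, 0, 0],
    [0, 0, 0],
    [0, 0, 0],
    [0, 0, 0],
    [0, 0, 0],
    [0, 0, 0],
    [0, 0, 0],
  ],
  grip_force=12,
)

```text
time_s: 16.75
ee_pos: [0.4459, -0.0871, 0.0063]
tool_rot: [[-0.438, 0.899, 0.002], [0.899, 0.438, -0.0], [-0.001, 0.001, -1.0]]
force: [0.2, 1.0, 5.3]
width: 0.0216
gripper_force: 12.0
```

Run:
```python
from plan import *
s=status.observe(); x,y,z=s["ee_pos"]; print(s["width"],s["gripper_force"])
plan((x,y,.17),(.6865,-.0395,.17),(.6865,-.0395,.061+z+.005))
```

```text
0.021642519774033055 12.001769542694092
16.75 tcp [ 0.4459 -0.0871  0.0063] w 0.0216 F [0.2 1.  5.3]
[[-0.438, 0.899, 0.002], [0.899, 0.438, -0.0], [-0.001, 0.001, -1.0]]
psi 26.01 q [-0.31 -0.08  2.24  0.    0.98 -0.77]
wp0 turn az -0.00  shift [ 0.     0.    -6.548]  /7: [ 0.     0.    -0.935]
wp1 turn az -0.00  shift [-2.508  9.485  0.   ]  /10: [-0.251  0.949  0.   ]
wp2 turn az -0.00  shift [0.    0.    3.908]  /4: [0.    0.    0.977]
```

Emit:
move_arm(
  grip=[1, 1, 1, 1, 1, 1, 1, 1, 1, 1, 1, 1, 1, 1, 1, 1, 1, 1, 1, 1],
  xyz=[
    [0, 0, -0.5],
    [0, 0, -1],
    [0, 0, -1],
    [0, 0, -1],
    [0, 0, -1],
    [0, 0, -1],
    [0, 0, -1],
    [-0.25, 0.95, 0],
    [-0.25, 0.95, 0],
    [-0.25, 0.95, 0],
    [-0.25, 0.95, 0],
    [-0.25, 0.95, 0],
    [-0.25, 0.95, 0],
    [-0.25, 0.95, 0],
    [-0.25, 0.95, 0],
    [-0.25, 0.95, 0],
    [-0.25, 0.95, 0],
    [0, 0, 0.8],
    [0, 0, 0.8],
    [0, 0, 0.8],
  ],
  angular=[
    [0, 0, 0],
    [0, 0, 0],
    [0, 0, 0],
    [0, 0, 0],
    [0, 0, 0],
    [0, 0, 0],
    [0, 0, 0],
    [0, 0, 0],
    [0, 0, 0],
    [0, 0, 0],
    [0, 0, 0],
    [0, 0, 0],
    [0, 0, 0],
    [0, 0, 0],
    [0, 0, 0],
    [0, 0, 0],
    [0, 0, 0],
    [0, 0, 0],
    [0, 0, 0],
    [0, 0, 0],
  ],
)

```text
time_s: 18.42
ee_pos: [0.6858, -0.0388, 0.1062]
tool_rot: [[-0.439, 0.899, -0.001], [0.899, 0.439, -0.0], [0.0, -0.001, -1.0]]
force: [0.4, -0.2, -0.6]
width: 0.0217
gripper_force: 12.0
```

Emit:
move_arm(
  grip=[1, 1, 1, 1, 1],
  xyz=[
    [0, 0, 0.6],
    [0, 0, 0.4],
    [0, 0, 0.2],
    [0, 0, 0],
    [0, 0, 0],
  ],
  angular=[
    [0, 0, 0],
    [0, 0, 0],
    [0, 0, 0],
    [0, 0, 0],
    [0, 0, 0],
  ],
)

```text
time_s: 18.83
ee_pos: [0.6863, -0.039, 0.0785]
tool_rot: [[-0.438, 0.899, 0.001], [0.899, 0.438, -0.0], [-0.0, 0.001, -1.0]]
force: [-0.5, -0.6, -0.3]
width: 0.0211
gripper_force: 12.0
```

Run:
```python
from plan import *
plan((.6865,-.0395,.061+.0063))
```

```text
18.83 tcp [ 0.6863 -0.039   0.0785] w 0.0211 F [-0.5 -0.6 -0.3]
[[-0.438, 0.899, 0.001], [0.899, 0.438, -0.0], [-0.0, 0.001, -1.0]]
psi 26.01 q [-0.13  0.31  1.67 -0.    1.16 -0.59]
wp0 turn az -0.00  shift [-0.021  0.001  0.449]  /1: [-0.021  0.001  0.449]
```

Emit:
move_arm(
  grip=[1, 1, 1, 1, 1, 1, 0.15, 0.15, 0.15, 0.15, 0.15, 0.15, 0.15, 0.15],
  xyz=[
    [0, 0, 0.15],
    [0, 0, 0.15],
    [0, 0, 0.1],
    [0, 0, 0.06],
    [0, 0, 0],
    [0, 0, 0],
    [0, 0, 0],
    [0, 0, 0],
    [0, 0, 0],
    [0, 0, 0],
    [0, 0, 0],
    [0, 0, 0],
    [0, 0, 0],
    [0, 0, 0],
  ],
  angular=[
    [0, 0, 0],
    [0, 0, 0],
    [0, 0, 0],
    [0, 0, 0],
    [0, 0, 0],
    [0, 0, 0],
    [0, 0, 0],
    [0, 0, 0],
    [0, 0, 0],
    [0, 0, 0],
    [0, 0, 0],
    [0, 0, 0],
    [0, 0, 0],
    [0, 0, 0],
  ],
)

```text
time_s: 20.0
ee_pos: [0.6859, -0.0389, 0.0664]
tool_rot: [[-0.439, 0.899, -0.0], [0.899, 0.439, -0.0], [-0.0, -0.0, -1.0]]
force: [-0.6, 1.0, -0.8]
width: 0.0406
gripper_force: 0.0
```

Emit:
move_arm(
  grip=[0.15, 0.15, 0.15, 0.15, 0.15, 0.15, 0.15, 0.15, 0.15, 0.15, 0.15, 0.15, 0.15, 0.15, 0.15, 0.15, 0.15, 0.15, 0.15, 0.15],
  xyz=[
    [0, 0, 0],
    [0, 0, 0],
    [0, 0, 0],
    [0, 0, 0],
    [0, 0, 0],
    [0, 0, 0],
    [0, 0, 0],
    [0, 0, 0],
    [0, 0, 0],
    [0, 0, 0],
    [0, 0, 0],
    [0, 0, 0],
    [0, 0, 0],
    [0, 0, 0],
    [0, 0, 0],
    [0, 0, 0],
    [0, 0, 0],
    [0, 0, 0],
    [0, 0, 0],
    [0, 0, 0],
  ],
  angular=[
    [0, 0, 0],
    [0, 0, 0],
    [0, 0, 0],
    [0, 0, 0],
    [0, 0, 0],
    [0, 0, 0],
    [0, 0, 0],
    [0, 0, 0],
    [0, 0, 0],
    [0, 0, 0],
    [0, 0, 0],
    [0, 0, 0],
    [0, 0, 0],
    [0, 0, 0],
    [0, 0, 0],
    [0, 0, 0],
    [0, 0, 0],
    [0, 0, 0],
    [0, 0, 0],
    [0, 0, 0],
  ],
)

```text
time_s: 21.67
ee_pos: [0.6859, -0.0389, 0.0664]
tool_rot: [[-0.439, 0.899, 0.0], [0.899, 0.439, -0.0], [-0.0, 0.0, -1.0]]
force: [0.2, 0.1, 0.1]
width: 0.0401
gripper_force: 0.0
```

Run:
```python
from plan import *
p,d,K,R,t=cap("side"); cv2.imwrite("pics/p50.png",cv2.resize(p[190:340,270:450],None,fx=4,fy=4,interpolation=cv2.INTER_CUBIC)); st()
```

```text
21.72 tcp [ 0.6859 -0.0389  0.0664] w 0.0404 F [ 0.  -0.1  0.3]
[[-0.439, 0.899, -0.0], [0.899, 0.439, -0.0], [0.0, -0.0, -1.0]]
```

View pics/p50.png

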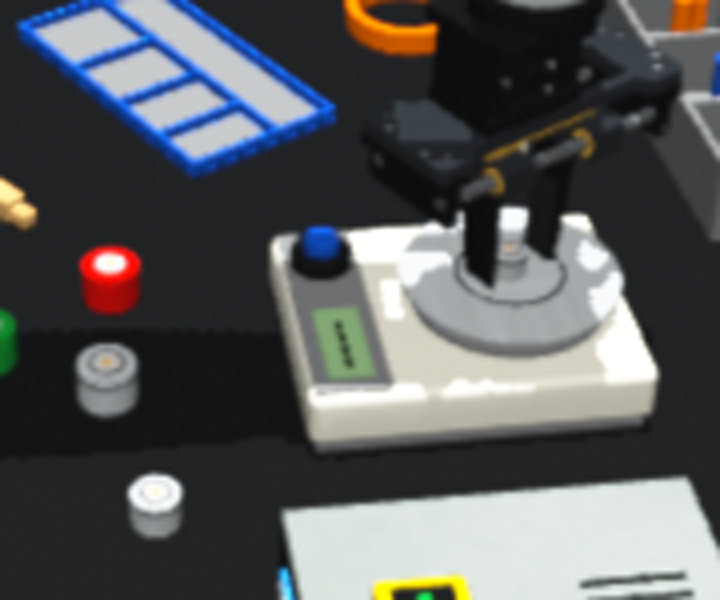

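w50 stands upright inside the pan's ring between the open fingers. It has been there for more than 1.7 s, so I'll regrasp it and take it to its cell.

Emit:
move_arm(
  grip=[1, 1, 1, 1, 1, 1, 1, 1, 1, 1, 1],
  xyz=[
    [0, 0, 0],
    [0, 0, 0],
    [0, 0, 0],
    [0, 0, 0],
    [0, 0, 0],
    [0, 0, 0],
    [0, 0, -0.4],
    [0, 0, -0.8],
    [0, 0, -0.8],
    [0, 0, -0.8],
    [0, 0, 0],
  ],
  angular=[
    [0, 0, 0],
    [0, 0, 0],
    [0, 0, 0],
    [0, 0, 0],
    [0, 0, 0],
    [0, 0, 0],
    [0, 0, 0],
    [0, 0, 0],
    [0, 0, 0],
    [0, 0, 0],
    [0, 0, 0],
  ],
)

```text
time_s: 22.63
ee_pos: [0.689, -0.0393, 0.1428]
tool_rot: [[-0.439, 0.899, 0.009], [0.899, 0.439, -0.001], [-0.005, 0.008, -1.0]]
force: [1.3, -0.1, 2.3]
width: 0.0219
gripper_force: 12.0
```

Run:
```python
from plan import *
plan((.5548,.2107,.136,26),(.5548,.2107,.0105))
```

```text
22.63 tcp [ 0.689  -0.0393  0.1428] w 0.0219 F [ 1.3 -0.1  2.3]
[[-0.439, 0.899, 0.009], [0.899, 0.439, -0.001], [-0.005, 0.008, -1.0]]
psi 26.02 q [-0.13  0.25  1.62 -0.    1.25 -0.59]
wp0 turn az 0.00  shift [11.341 -0.441  0.272]  /12: [ 0.945 -0.037  0.023]
wp1 turn az -0.00  shift [0.   0.   5.02]  /6: [0.    0.    0.837]
```

Emit:
move_arm(
  grip=[1, 1, 1, 1, 1, 1, 1, 1, 1, 1, 1, 1, 1, 1, 1, 1, 1, 1, 1],
  xyz=[
    [0.94, -0.03, 0],
    [0.94, -0.03, 0],
    [0.94, -0.03, 0],
    [0.94, -0.03, 0],
    [0.94, -0.03, 0],
    [0.94, -0.03, 0],
    [0.94, -0.03, 0],
    [0.94, -0.03, 0],
    [0.94, -0.03, 0],
    [0.94, -0.03, 0],
    [0.94, -0.03, 0],
    [0.94, -0.03, 0],
    [0, 0, 0.8],
    [0, 0, 0.9],
    [0, 0, 0.9],
    [0, 0, 0.9],
    [0, 0, 0.7],
    [0, 0, 0],
    [0, 0, 0],
  ],
  angular=[
    [0, 0, 0],
    [0, 0, 0],
    [0, 0, 0],
    [0, 0, 0],
    [0, 0, 0],
    [0, 0, 0],
    [0, 0, 0],
    [0, 0, 0],
    [0, 0, 0],
    [0, 0, 0],
    [0, 0, 0],
    [0, 0, 0],
    [0, 0, 0],
    [0, 0, 0],
    [0, 0, 0],
    [0, 0, 0],
    [0, 0, 0],
    [0, 0, 0],
    [0, 0, 0],
  ],
)

```text
time_s: 24.22
ee_pos: [0.5528, 0.2102, 0.0298]
tool_rot: [[-0.439, 0.899, -0.003], [0.899, 0.439, -0.001], [0.001, -0.003, -1.0]]
force: [-1.2, -0.4, 0.3]
width: 0.0216
gripper_force: 12.0
```

Run:
```python
from plan import *
plan((.5548,.2107,.0095,26))
```

```text
24.22 tcp [0.5528 0.2102 0.0298] w 0.0216 F [-1.2 -0.4  0.3]
[[-0.439, 0.899, -0.003], [0.899, 0.439, -0.001], [0.001, -0.003, -1.0]]
psi 26.02 q [ 0.27  0.18  1.92 -0.    1.05 -0.18]
wp0 turn az 0.00  shift [-0.018  0.081  0.814]  /1: [-0.018  0.081  0.814]
```

Emit:
move_arm(
  grip=[1, 1, 1, 1, 1, 1, 0.35, 0.35, 0.35, 0.35, 0.35, 0.35, 0.35, 0.35, 0.35],
  xyz=[
    [0, 0.05, 0.3],
    [0, 0, 0.2],
    [0, 0, 0.15],
    [0, 0, 0.1],
    [0, 0, 0],
    [0, 0, 0],
    [0, 0, 0],
    [0, 0, 0],
    [0, 0, 0],
    [0, 0, 0],
    [0, 0, -0.4],
    [0, 0, -0.9],
    [0, 0, -0.9],
    [0, 0, -0.9],
    [0, 0, -0.9],
  ],
  angular=[
    [0, 0, 0],
    [0, 0, 0],
    [0, 0, 0],
    [0, 0, 0],
    [0, 0, 0],
    [0, 0, 0],
    [0, 0, 0],
    [0, 0, 0],
    [0, 0, 0],
    [0, 0, 0],
    [0, 0, 0],
    [0, 0, 0],
    [0, 0, 0],
    [0, 0, 0],
    [0, 0, 0],
  ],
)

```text
time_s: 25.47
ee_pos: [0.5553, 0.2111, 0.1146]
tool_rot: [[-0.439, 0.899, 0.001], [0.899, 0.439, 0.0], [-0.0, 0.001, -1.0]]
force: [-0.2, -0.6, -0.1]
width: 0.0313
gripper_force: 0.0
```

Run:
```python
from plan import *
from wts import wts
p=wts(); o=[p[140:340,230:390]]
p,d,K,R,t=cap("top"); o.append(p[180:340,155:355]); np.savez("top4.npz",p=p,d=d,K=K,R=R,t=t)
cv2.imwrite("pics/t50.png",np.hstack([cv2.resize(x,(400,500 if i==0 else 320),interpolation=cv2.INTER_CUBIC)[:320] if i else cv2.resize(x,(400,500))[:500] for i,x in enumerate(o)][:1]+[cv2.copyMakeBorder(cv2.resize(o[1],(400,320),interpolation=cv2.INTER_CUBIC),0,180,0,0,0)]))
plan((.4612,-.1495,.136,26),(.4612,-.1495,.036),(.4612,-.1495,.0095))
```

```text
blob [297.  255.4] [294 254   7   4  26] [0.4617 0.0523 0.0252] [0.4626 0.06  ]
blob [266.  270.9] [263 269   7   5  30] [0.3821 0.0033 0.0252] [0.3824 0.0108]
blob [296.5 280.8] [290 276  14  11 125] [ 0.4484 -0.0442  0.0251] [ 0.4494 -0.0376]
blob [308.5 313.1] [303 309  12   9  96] [ 0.4615 -0.1509  0.0205] [ 0.4616 -0.1504]
25.57 tcp [0.5585 0.2121 0.1187] w 0.0308 F [ 1.4 -0.1 -1.3]
[[-0.439, 0.899, 0.009], [0.899, 0.439, 0.003], [-0.002, 0.01, -1.0]]
psi 26.02 q [ 0.27  0.08  1.86  0.    1.19 -0.18]
wp0 turn az 0.00  shift [-11.294  -9.84   -0.692]  /12: [-0.941 -0.82  -0.058]
wp1 turn az -0.00  shift [0. 0. 4.]  /4: [0. 0. 1.]
wp2 turn az -0.00  shift [0.   0.   1.06]  /2: [0.   0.   0.53]
```

View pics/t50.png

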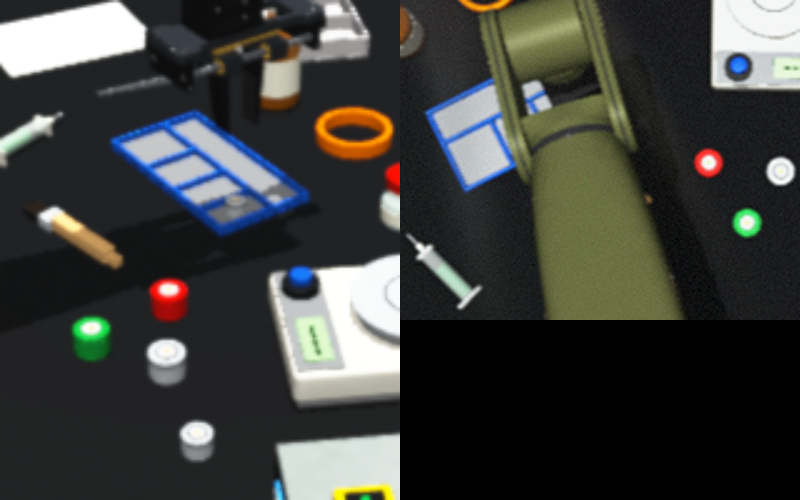

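w50 stands in the smallest cell (side crop (235,203)). w200 is now at top pixel (345,265). Next is w100 at (0.4614,-0.1497).

Emit:
move_arm(
  grip=[0, 0, 0, 0, 0, 0, 0, 0, 0, 0, 0, 0, 0, 0, 0, 0, 0],
  xyz=[
    [-0.94, -0.81, 0],
    [-0.94, -0.81, 0],
    [-0.94, -0.81, 0],
    [-0.94, -0.81, 0],
    [-0.94, -0.81, 0],
    [-0.94, -0.81, 0],
    [-0.94, -0.81, 0],
    [-0.94, -0.81, 0],
    [-0.94, -0.81, 0],
    [-0.94, -0.81, 0],
    [-0.94, -0.81, 0],
    [-0.94, -0.81, 0],
    [0, 0, 0.8],
    [0, 0, 0.8],
    [0, 0, 0.8],
    [0, 0, 0],
    [0, 0, 0],
  ],
  angular=[
    [0, 0, 0],
    [0, 0, 0],
    [0, 0, 0],
    [0, 0, 0],
    [0, 0, 0],
    [0, 0, 0],
    [0, 0, 0],
    [0, 0, 0],
    [0, 0, 0],
    [0, 0, 0],
    [0, 0, 0],
    [0, 0, 0],
    [0, 0, 0],
    [0, 0, 0],
    [0, 0, 0],
    [0, 0, 0],
    [0, 0, 0],
  ],
  grip_force=15,
)

```text
time_s: 26.98
ee_pos: [0.4591, -0.1483, 0.0512]
tool_rot: [[-0.438, 0.899, -0.003], [0.899, 0.438, 0.002], [0.003, -0.002, -1.0]]
force: [0.5, -0.3, 0.6]
width: 0.0475
gripper_force: 0.0
```

Run:
```python
from plan import *
plan((.4614,-.1499,.0095,26))
z=np.load("top4.npz"); K,R,t=[z[k] for k in "KRt"]; p=z["p"]; g=cv2.split(cv2.cvtColor(p,cv2.COLOR_BGR2HSV))[2]
m=np.zeros(g.shape,np.uint8); m[255:277,335:356]=g[255:277,335:356]>110
n,l,s,c=cv2.connectedComponentsWithStats(m); print("w200",c[1],s[1],ray(*c[1],.026,K,R,t).round(4))
```

```text
26.98 tcp [ 0.4591 -0.1483  0.0512] w 0.0475 F [ 0.5 -0.3  0.6]
[[-0.438, 0.899, -0.003], [0.899, 0.438, 0.002], [0.003, -0.002, -1.0]]
psi 26.01 q [-0.42 -0.08  2.15  0.    1.08 -0.88]
wp0 turn az 0.00  shift [-0.097  0.053  1.67 ]  /2: [-0.048  0.027  0.835]
w200 [344.775   265.31875] [338 259  15  14 160] [ 0.4475 -0.0414  0.026 ]
```

Emit:
move_arm(
  grip=[0, 0, 0, 0, 0, 0, 1, 1, 1, 1, 1, 1, 1, 1],
  xyz=[
    [-0.04, 0.04, 0.5],
    [0, 0, 0.5],
    [0, 0, 0.4],
    [0, 0, 0.2],
    [0, 0, 0],
    [0, 0, 0],
    [0, 0, 0],
    [0, 0, 0],
    [0, 0, 0],
    [0, 0, 0],
    [0, 0, 0],
    [0, 0, 0],
    [0, 0, 0],
    [0, 0, 0],
  ],
  angular=[
    [0, 0, 0],
    [0, 0, 0],
    [0, 0, 0],
    [0, 0, 0],
    [0, 0, 0],
    [0, 0, 0],
    [0, 0, 0],
    [0, 0, 0],
    [0, 0, 0],
    [0, 0, 0],
    [0, 0, 0],
    [0, 0, 0],
    [0, 0, 0],
    [0, 0, 0],
  ],
)

```text
time_s: 28.15
ee_pos: [0.4623, -0.1495, 0.0132]
tool_rot: [[-0.439, 0.899, 0.001], [0.899, 0.439, -0.0], [-0.001, 0.001, -1.0]]
force: [-1.6, 0.7, 4.5]
width: 0.0273
gripper_force: 15.0
```

Run:
```python
from plan import *
s=status.observe(); x,y,z=s["ee_pos"]
plan((x,y,.16),(.6865,-.0395,.16),(.6865,-.0395,.061+z+.008))
```

```text
28.15 tcp [ 0.4623 -0.1495  0.0132] w 0.0273 F [-1.6  0.7  4.5]
[[-0.439, 0.899, 0.001], [0.899, 0.439, -0.0], [-0.001, 0.001, -1.0]]
psi 26.01 q [-0.42 -0.02  2.17  0.    0.99 -0.88]
wp0 turn az -0.00  shift [ 0.     0.    -5.873]  /6: [ 0.     0.    -0.979]
wp1 turn az -0.00  shift [0.023 9.99  0.   ]  /10: [0.002 0.999 0.   ]
wp2 turn az -0.00  shift [0.    0.    3.113]  /4: [0.    0.    0.778]
```

Emit:
move_arm(
  grip=[1, 1, 1, 1, 1, 1, 1, 1, 1, 1, 1, 1, 1, 1, 1, 1, 1, 1, 1, 1],
  xyz=[
    [0, 0, -0.4],
    [0, 0, -0.9],
    [0, 0, -0.9],
    [0, 0, -0.9],
    [0, 0, -0.9],
    [0, 0, -0.9],
    [0, 0, -1],
    [0, 0.7, 0],
    [0, 0.93, 0],
    [0, 0.93, 0],
    [0, 0.93, 0],
    [0, 0.93, 0],
    [0, 0.93, 0],
    [0, 0.93, 0],
    [0, 0.93, 0],
    [0, 0.93, 0],
    [0, 0.93, 0],
    [0, 0.93, 0],
    [0, 0, 0.8],
    [0, 0, 0.8],
  ],
  angular=[
    [0, 0, 0],
    [0, 0, 0],
    [0, 0, 0],
    [0, 0, 0],
    [0, 0, 0],
    [0, 0, 0],
    [0, 0, 0],
    [0, 0, 0],
    [0, 0, 0],
    [0, 0, 0],
    [0, 0, 0],
    [0, 0, 0],
    [0, 0, 0],
    [0, 0, 0],
    [0, 0, 0],
    [0, 0, 0],
    [0, 0, 0],
    [0, 0, 0],
    [0, 0, 0],
    [0, 0, 0],
  ],
  grip_force=20,
)

```text
time_s: 29.82
ee_pos: [0.6884, -0.0391, 0.1213]
tool_rot: [[-0.44, 0.898, 0.003], [0.898, 0.44, -0.0], [-0.002, 0.003, -1.0]]
force: [0.1, -1.6, -1.3]
width: 0.0267
gripper_force: 20.0
```

Emit:
move_arm(
  grip=[1, 1, 1, 1, 1, 1],
  xyz=[
    [0, 0, 0.7],
    [0, 0, 0.5],
    [0, 0, 0.2],
    [0, 0, 0],
    [0, 0, 0],
    [0, 0, 0],
  ],
  angular=[
    [0, 0, 0],
    [0, 0, 0],
    [0, 0, 0],
    [0, 0, 0],
    [0, 0, 0],
    [0, 0, 0],
  ],
)

```text
time_s: 30.32
ee_pos: [0.6875, -0.0399, 0.0869]
tool_rot: [[-0.438, 0.899, 0.002], [0.899, 0.438, -0.0], [-0.001, 0.002, -1.0]]
force: [-0.7, 0.0, -0.1]
width: 0.0276
gripper_force: 20.0
```

Run:
```python
from plan import *
plan((.6865,-.0395,.061+.0132-.0005))
```

```text
30.32 tcp [ 0.6875 -0.0399  0.0869] w 0.0276 F [-0.7  0.  -0.1]
[[-0.438, 0.899, 0.002], [0.899, 0.438, -0.0], [-0.001, 0.002, -1.0]]
psi 26.0 q [-0.14  0.31  1.66 -0.    1.17 -0.59]
wp0 turn az -0.00  shift [ 0.033 -0.028  0.526]  /1: [ 0.033 -0.028  0.526]
```

Emit:
move_arm(
  grip=[1, 1, 1, 1, 1, 1, 1, 0.1, 0.1, 0.1, 0.1, 0.1, 0.1, 0.1, 0.1],
  xyz=[
    [0.03, -0.03, 0.15],
    [0, 0, 0.15],
    [0, 0, 0.15],
    [0, 0, 0.06],
    [0, 0, 0.02],
    [0, 0, 0],
    [0, 0, 0],
    [0, 0, 0],
    [0, 0, 0],
    [0, 0, 0],
    [0, 0, 0],
    [0, 0, 0],
    [0, 0, 0],
    [0, 0, 0],
    [0, 0, 0],
  ],
  angular=[
    [0, 0, 0],
    [0, 0, 0],
    [0, 0, 0],
    [0, 0, 0],
    [0, 0, 0],
    [0, 0, 0],
    [0, 0, 0],
    [0, 0, 0],
    [0, 0, 0],
    [0, 0, 0],
    [0, 0, 0],
    [0, 0, 0],
    [0, 0, 0],
    [0, 0, 0],
    [0, 0, 0],
  ],
)

```text
time_s: 31.57
ee_pos: [0.6856, -0.0393, 0.0719]
tool_rot: [[-0.439, 0.899, -0.0], [0.899, 0.439, 0.0], [0.0, -0.0, -1.0]]
force: [-0.0, 0.2, 0.0]
width: 0.0428
gripper_force: 0.0
```

Emit:
move_arm(
  grip=[0.1, 0.1, 0.1, 0.1, 0.1, 0.1, 0.1, 0.1, 0.1, 0.1, 0.1, 0.1, 0.1, 0.1, 0.1, 0.1, 0.1, 0.1, 0.1, 0.1],
  xyz=[
    [0, 0, 0],
    [0, 0, 0],
    [0, 0, 0],
    [0, 0, 0],
    [0, 0, 0],
    [0, 0, 0],
    [0, 0, 0],
    [0, 0, 0],
    [0, 0, 0],
    [0, 0, 0],
    [0, 0, 0],
    [0, 0, 0],
    [0, 0, 0],
    [0, 0, 0],
    [0, 0, 0],
    [0, 0, 0],
    [0, 0, 0],
    [0, 0, 0],
    [0, 0, 0],
    [0, 0, 0],
  ],
  angular=[
    [0, 0, 0],
    [0, 0, 0],
    [0, 0, 0],
    [0, 0, 0],
    [0, 0, 0],
    [0, 0, 0],
    [0, 0, 0],
    [0, 0, 0],
    [0, 0, 0],
    [0, 0, 0],
    [0, 0, 0],
    [0, 0, 0],
    [0, 0, 0],
    [0, 0, 0],
    [0, 0, 0],
    [0, 0, 0],
    [0, 0, 0],
    [0, 0, 0],
    [0, 0, 0],
    [0, 0, 0],
  ],
)

```text
time_s: 33.23
ee_pos: [0.6856, -0.0394, 0.0719]
tool_rot: [[-0.439, 0.899, 0.0], [0.899, 0.439, -0.0], [-0.0, -0.0, -1.0]]
force: [0.7, -0.0, -0.1]
width: 0.0427
gripper_force: 0.0
```

Run:
```python
from plan import *
p,d,K,R,t=cap("side"); cv2.imwrite("pics/p100.png",cv2.resize(p[220:300,340:450],None,fx=6,fy=6,interpolation=cv2.INTER_CUBIC)); st()
```

```text
33.28 tcp [ 0.6856 -0.0393  0.0719] w 0.0428 F [-0.5  0.1 -0. ]
[[-0.439, 0.899, -0.0], [0.899, 0.439, 0.0], [0.0, 0.0, -1.0]]
```

View pics/p100.png

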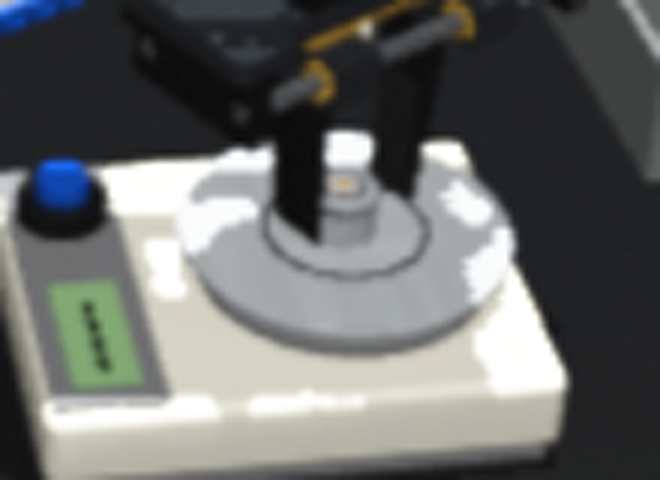

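w100 stands upright in the ring on the pan. Returning it to its cell at (0.5342,0.2529).

Emit:
move_arm(
  grip=[1, 1, 1, 1, 1, 1, 1, 1, 1],
  xyz=[
    [0, 0, 0],
    [0, 0, 0],
    [0, 0, 0],
    [0, 0, 0],
    [0, 0, 0],
    [0, 0, -0.3],
    [0, 0, -0.7],
    [0, 0, -0.8],
    [0, 0, -0.8],
  ],
  angular=[
    [0, 0, 0],
    [0, 0, 0],
    [0, 0, 0],
    [0, 0, 0],
    [0, 0, 0],
    [0, 0, 0],
    [0, 0, 0],
    [0, 0, 0],
    [0, 0, 0],
  ],
)

```text
time_s: 34.03
ee_pos: [0.685, -0.0393, 0.1373]
tool_rot: [[-0.439, 0.899, -0.002], [0.899, 0.439, 0.0], [0.001, -0.001, -1.0]]
force: [0.5, -0.1, -2.3]
width: 0.0272
gripper_force: 20.0
```

Emit:
move_arm(
  grip=[1, 1, 1, 1, 1, 1, 1, 1, 1, 1, 1, 1, 1, 1, 1, 1, 1, 1, 1, 1],
  xyz=[
    [0.94, -0.02, 0],
    [0.94, -0.02, 0],
    [0.94, -0.02, 0],
    [0.94, -0.02, 0],
    [0.94, -0.02, 0],
    [0.94, -0.02, 0],
    [0.94, -0.02, 0],
    [0.94, -0.03, 0],
    [0.94, -0.03, 0],
    [0.94, -0.03, 0],
    [0.94, -0.03, 0],
    [0.94, -0.03, 0],
    [0.94, -0.03, 0],
    [0.94, -0.03, 0],
    [0, 0, 0.7],
    [0, 0, 0.9],
    [0, 0, 0.9],
    [0, 0, 0.9],
    [0, 0, 0],
    [0, 0, 0],
  ],
  angular=[
    [0, 0, 0],
    [0, 0, 0],
    [0, 0, 0],
    [0, 0, 0],
    [0, 0, 0],
    [0, 0, 0],
    [0, 0, 0],
    [0, 0, 0],
    [0, 0, 0],
    [0, 0, 0],
    [0, 0, 0],
    [0, 0, 0],
    [0, 0, 0],
    [0, 0, 0],
    [0, 0, 0],
    [0, 0, 0],
    [0, 0, 0],
    [0, 0, 0],
    [0, 0, 0],
    [0, 0, 0],
  ],
)

```text
time_s: 35.7
ee_pos: [0.5322, 0.2521, 0.0509]
tool_rot: [[-0.439, 0.899, -0.003], [0.899, 0.439, -0.001], [0.0, -0.003, -1.0]]
force: [0.0, -0.0, -0.6]
width: 0.0272
gripper_force: 20.0
```

Run:
```python
from plan import *
plan((.5342,.2529,.0150,26))
```

```text
35.7 tcp [0.5322 0.2521 0.0509] w 0.0272 F [ 0.  -0.  -0.6]
[[-0.439, 0.899, -0.003], [0.899, 0.439, -0.001], [0.0, -0.003, -1.0]]
psi 26.02 q [ 0.35  0.15  1.91  0.    1.08 -0.1 ]
wp0 turn az 0.00  shift [-0.006  0.084  1.435]  /2: [-0.003  0.042  0.718]
```

Emit:
move_arm(
  grip=[1, 1, 1, 1, 1, 1, 1, 1, 0.1, 0.1, 0.1, 0.1, 0.1, 0.1, 0.1, 0.1, 0.1, 0.1],
  xyz=[
    [0, 0.04, 0.5],
    [0, 0, 0.4],
    [0, 0, 0.2],
    [0, 0, 0.15],
    [0, 0, 0.1],
    [0, 0, 0.03],
    [0, 0, 0],
    [0, 0, 0],
    [0, 0, 0],
    [0, 0, 0],
    [0, 0, 0],
    [0, 0, 0],
    [0, 0, -0.4],
    [0, 0, -0.9],
    [0, 0, -0.9],
    [0, 0, -0.9],
    [0, 0, -0.5],
    [0, 0, 0],
  ],
  angular=[
    [0, 0, 0],
    [0, 0, 0],
    [0, 0, 0],
    [0, 0, 0],
    [0, 0, 0],
    [0, 0, 0],
    [0, 0, 0],
    [0, 0, 0],
    [0, 0, 0],
    [0, 0, 0],
    [0, 0, 0],
    [0, 0, 0],
    [0, 0, 0],
    [0, 0, 0],
    [0, 0, 0],
    [0, 0, 0],
    [0, 0, 0],
    [0, 0, 0],
  ],
)

```text
time_s: 37.2
ee_pos: [0.5369, 0.2539, 0.1121]
tool_rot: [[-0.439, 0.899, 0.007], [0.899, 0.439, 0.003], [-0.001, 0.008, -1.0]]
force: [0.8, 0.3, 0.8]
width: 0.043
gripper_force: 0.0
```

Run:
```python
from plan import *
from wts import wts
p=wts(); cv2.imwrite("pics/t100.png",np.hstack([cv2.resize(p[170:250,250:370],None,fx=6,fy=6,interpolation=cv2.INTER_CUBIC)]))
plan((.4475,-.0414,.11,26),(.4475,-.0414,.011))
```

```text
blob [297.  255.4] [294 254   7   4  26] [0.462  0.053  0.0253] [0.4626 0.06  ]
blob [266.  270.9] [263 269   7   5  30] [0.3821 0.004  0.0256] [0.3824 0.0108]
blob [296.5 280.8] [290 276  14  11 125] [ 0.4486 -0.0438  0.025 ] [ 0.4494 -0.0376]
37.25 tcp [0.5356 0.2534 0.1097] w 0.043 F [-0.3  0.4 -0.6]
[[-0.439, 0.899, 0.004], [0.899, 0.439, 0.001], [-0.0, 0.004, -1.0]]
psi 26.02 q [ 0.35  0.08  1.88 -0.    1.18 -0.1 ]
wp0 turn az 0.00  shift [-9.055 -8.337 -0.013]  /10: [-0.905 -0.834 -0.001]
wp1 turn az -0.00  shift [0.   0.   3.96]  /4: [0.   0.   0.99]
```

View pics/t100.png

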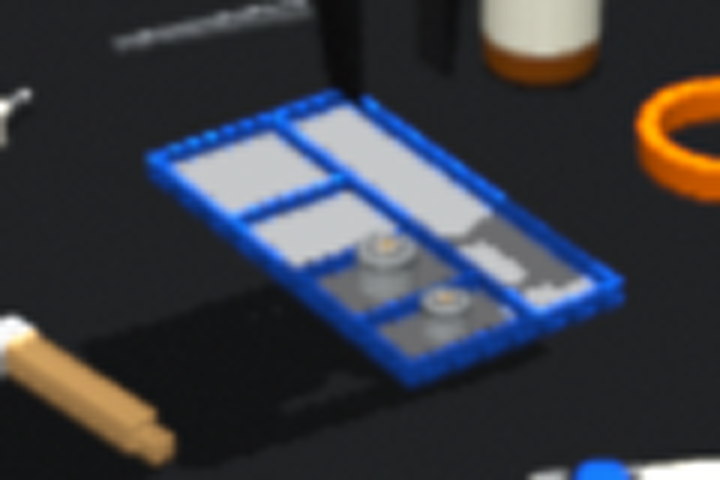

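w50 and w100 both stand in their cells. Next is w200 at (0.4478,-0.0410).

Emit:
move_arm(
  grip=[-0.3, -0.3, -0.3, -0.3, -0.3, -0.3, -0.3, -0.3, -0.3, -0.3, -0.3, -0.3, -0.3, -0.3, -0.3, -0.3],
  xyz=[
    [-0.9, -0.82, 0],
    [-0.9, -0.82, 0],
    [-0.9, -0.82, 0],
    [-0.9, -0.82, 0],
    [-0.9, -0.82, 0],
    [-0.9, -0.82, 0],
    [-0.9, -0.82, 0],
    [-0.9, -0.82, 0],
    [-0.9, -0.82, 0],
    [-0.9, -0.82, 0],
    [0, 0, 0.8],
    [0, 0, 0.9],
    [0, 0, 0.8],
    [0, 0, 0],
    [0, 0, 0],
    [0, 0, 0],
  ],
  angular=[
    [0, 0, 0],
    [0, 0, 0],
    [0, 0, 0],
    [0, 0, 0],
    [0, 0, 0],
    [0, 0, 0],
    [0, 0, 0],
    [0, 0, 0],
    [0, 0, 0],
    [0, 0, 0],
    [0, 0, 0],
    [0, 0, 0],
    [0, 0, 0],
    [0, 0, 0],
    [0, 0, 0],
    [0, 0, 0],
  ],
)

```text
time_s: 38.58
ee_pos: [0.4488, -0.0391, 0.045]
tool_rot: [[-0.439, 0.899, -0.0], [0.899, 0.439, 0.0], [0.0, -0.0, -1.0]]
force: [1.2, -0.7, 0.3]
width: 0.0621
gripper_force: 0.0
```

Run:
```python
from plan import *
plan((.4478,-.0412,.0105,26))
```

```text
38.58 tcp [ 0.4488 -0.0391  0.045 ] w 0.0621 F [ 1.2 -0.7  0.3]
[[-0.439, 0.899, -0.0], [0.899, 0.439, 0.0], [0.0, -0.0, -1.0]]
psi 26.03 q [-0.21 -0.15  2.23  0.    1.07 -0.66]
wp0 turn az 0.00  shift [-0.059 -0.071  1.38 ]  /2: [-0.03  -0.036  0.69 ]
```

Emit:
move_arm(
  grip=[-0.3, -0.3, -0.3, -0.3, -0.3, -0.3, 1, 1, 1, 1, 1, 1, 1, 1, 1, 1],
  xyz=[
    [-0.06, -0.07, 0.5],
    [0, 0, 0.5],
    [0, 0, 0.3],
    [0, 0, 0.1],
    [0, 0, 0],
    [0, 0, 0],
    [0, 0, 0],
    [0, 0, 0],
    [0, 0, 0],
    [0, 0, 0],
    [0, 0, 0],
    [0, 0, 0],
    [0, 0, 0],
    [0, 0, 0],
    [0, 0, 0],
    [0, 0, 0],
  ],
  angular=[
    [0, 0, 0],
    [0, 0, 0],
    [0, 0, 0],
    [0, 0, 0],
    [0, 0, 0],
    [0, 0, 0],
    [0, 0, 0],
    [0, 0, 0],
    [0, 0, 0],
    [0, 0, 0],
    [0, 0, 0],
    [0, 0, 0],
    [0, 0, 0],
    [0, 0, 0],
    [0, 0, 0],
    [0, 0, 0],
  ],
  grip_force=25,
)

```text
time_s: 39.92
ee_pos: [0.4481, -0.0413, 0.0102]
tool_rot: [[-0.439, 0.899, 0.001], [0.899, 0.439, 0.0], [-0.0, 0.0, -1.0]]
force: [0.7, -0.2, 1.9]
width: 0.0344
gripper_force: 25.0
```

Run:
```python
from plan import *
s=status.observe(); x,y,z=s["ee_pos"]; print(s["gripper_force"])
plan((x,y,.16),(.6865,-.0395,.16),(.6865,-.0395,.061+z+.008))
```

```text
25.00041961669922
39.92 tcp [ 0.4481 -0.0413  0.0102] w 0.0344 F [ 0.7 -0.2  1.9]
[[-0.439, 0.899, 0.001], [0.899, 0.439, 0.0], [-0.0, 0.0, -1.0]]
psi 26.01 q [-0.21 -0.1   2.25  0.    0.99 -0.67]
wp0 turn az -0.00  shift [ 0.     0.    -5.994]  /6: [ 0.     0.    -0.999]
wp1 turn az -0.00  shift [-4.115  8.601  0.   ]  /9: [-0.457  0.956  0.   ]
wp2 turn az -0.00  shift [0.    0.    3.234]  /4: [0.    0.    0.808]
```

Emit:
move_arm(
  grip=[1, 1, 1, 1, 1, 1, 1, 1, 1, 1, 1, 1, 1, 1, 1, 1, 1, 1, 1],
  xyz=[
    [0, 0, -0.4],
    [0, 0, -0.9],
    [0, 0, -0.9],
    [0, 0, -0.9],
    [0, 0, -0.9],
    [0, 0, -1],
    [0, 0, -1],
    [-0.36, 0.76, 0],
    [-0.42, 0.87, 0],
    [-0.42, 0.87, 0],
    [-0.42, 0.87, 0],
    [-0.42, 0.87, 0],
    [-0.42, 0.87, 0],
    [-0.42, 0.87, 0],
    [-0.42, 0.87, 0],
    [-0.42, 0.87, 0],
    [-0.41, 0.88, 0],
    [0, 0, 0.8],
    [0, 0, 0.8],
  ],
  angular=[
    [0, 0, 0],
    [0, 0, 0],
    [0, 0, 0],
    [0, 0, 0],
    [0, 0, 0],
    [0, 0, 0],
    [0, 0, 0],
    [0, 0, 0],
    [0, 0, 0],
    [0, 0, 0],
    [0, 0, 0],
    [0, 0, 0],
    [0, 0, 0],
    [0, 0, 0],
    [0, 0, 0],
    [0, 0, 0],
    [0, 0, 0],
    [0, 0, 0],
    [0, 0, 0],
  ],
)

```text
time_s: 41.5
ee_pos: [0.6882, -0.04, 0.1209]
tool_rot: [[-0.439, 0.899, 0.002], [0.899, 0.439, -0.001], [-0.002, 0.002, -1.0]]
force: [-0.2, -0.5, -2.3]
width: 0.0344
gripper_force: 25.0
```

Emit:
move_arm(
  grip=[1, 1, 1, 1, 1, 1],
  xyz=[
    [0, 0, 0.7],
    [0, 0, 0.5],
    [0, 0, 0.2],
    [0, 0, 0],
    [0, 0, 0],
    [0, 0, 0],
  ],
  angular=[
    [0, 0, 0],
    [0, 0, 0],
    [0, 0, 0],
    [0, 0, 0],
    [0, 0, 0],
    [0, 0, 0],
  ],
)

```text
time_s: 42.0
ee_pos: [0.6873, -0.04, 0.0866]
tool_rot: [[-0.439, 0.899, 0.002], [0.899, 0.439, -0.0], [-0.001, 0.002, -1.0]]
force: [-0.5, 0.3, -0.9]
width: 0.0346
gripper_force: 25.0
```

Run:
```python
from plan import *
plan((.6865,-.0395,.061+.0102-.0010))
```

```text
42.0 tcp [ 0.6873 -0.04    0.0866] w 0.0346 F [-0.5  0.3 -0.9]
[[-0.439, 0.899, 0.002], [0.899, 0.439, -0.0], [-0.001, 0.002, -1.0]]
psi 26.01 q [-0.14  0.31  1.66 -0.    1.17 -0.59]
wp0 turn az -0.00  shift [ 0.03  -0.019  0.657]  /1: [ 0.03  -0.019  0.657]
```

Emit:
move_arm(
  grip=[1, 1, 1, 1, 1, 1, 1, 1, -0.1, -0.1, -0.1, -0.1, -0.1, -0.1, -0.1, -0.1],
  xyz=[
    [0.03, -0.02, 0.15],
    [0, 0, 0.15],
    [0, 0, 0.15],
    [0, 0, 0.1],
    [0, 0, 0.05],
    [0, 0, 0],
    [0, 0, 0],
    [0, 0, 0],
    [0, 0, 0],
    [0, 0, 0],
    [0, 0, 0],
    [0, 0, 0],
    [0, 0, 0],
    [0, 0, 0],
    [0, 0, 0],
    [0, 0, 0],
  ],
  angular=[
    [0, 0, 0],
    [0, 0, 0],
    [0, 0, 0],
    [0, 0, 0],
    [0, 0, 0],
    [0, 0, 0],
    [0, 0, 0],
    [0, 0, 0],
    [0, 0, 0],
    [0, 0, 0],
    [0, 0, 0],
    [0, 0, 0],
    [0, 0, 0],
    [0, 0, 0],
    [0, 0, 0],
    [0, 0, 0],
  ],
)

```text
time_s: 43.33
ee_pos: [0.6856, -0.0394, 0.0699]
tool_rot: [[-0.439, 0.899, 0.0], [0.899, 0.439, 0.0], [-0.0, 0.0, -1.0]]
force: [-0.2, 0.1, 1.4]
width: 0.0524
gripper_force: 0.0
```

Emit:
move_arm(
  grip=[-0.1, -0.1, -0.1, -0.1, -0.1, -0.1, -0.1, -0.1, -0.1, -0.1, -0.1, -0.1, -0.1, -0.1, -0.1, -0.1, -0.1, -0.1, -0.1, -0.1],
  xyz=[
    [0, 0, 0],
    [0, 0, 0],
    [0, 0, 0],
    [0, 0, 0],
    [0, 0, 0],
    [0, 0, 0],
    [0, 0, 0],
    [0, 0, 0],
    [0, 0, 0],
    [0, 0, 0],
    [0, 0, 0],
    [0, 0, 0],
    [0, 0, 0],
    [0, 0, 0],
    [0, 0, 0],
    [0, 0, 0],
    [0, 0, 0],
    [0, 0, 0],
    [0, 0, 0],
    [0, 0, 0],
  ],
  angular=[
    [0, 0, 0],
    [0, 0, 0],
    [0, 0, 0],
    [0, 0, 0],
    [0, 0, 0],
    [0, 0, 0],
    [0, 0, 0],
    [0, 0, 0],
    [0, 0, 0],
    [0, 0, 0],
    [0, 0, 0],
    [0, 0, 0],
    [0, 0, 0],
    [0, 0, 0],
    [0, 0, 0],
    [0, 0, 0],
    [0, 0, 0],
    [0, 0, 0],
    [0, 0, 0],
    [0, 0, 0],
  ],
)

```text
time_s: 45.0
ee_pos: [0.6855, -0.0393, 0.0699]
tool_rot: [[-0.439, 0.899, -0.0], [0.899, 0.439, 0.0], [0.0, -0.0, -1.0]]
force: [-0.3, 0.1, 0.2]
width: 0.0527
gripper_force: 0.0
```

Run:
```python
from plan import *
p,d,K,R,t=cap("side"); cv2.imwrite("pics/p200.png",p); w=world(d,K,R,t)
P=lambda X:(lambda c:(K@c)[:2]/c[2])(R@np.array(X)+t); print(P((.686,-.039,.085)))
u,v=P((.686,-.039,.085)).round().astype(int); q=w[v-4:v+5,u-3:u+4].reshape(-1,3); print(np.nanmedian(q,0).round(4),np.nanmedian(q[q[:,2]>.08],0)); st()
```

```text
[397.45957931 248.80201352]
[ 0.6851 -0.041   0.0848] [ 0.68488337 -0.04104596  0.08490283]
45.05 tcp [ 0.6856 -0.0393  0.0699] w 0.0523 F [ 0.2  0.6 -0. ]
[[-0.439, 0.899, 0.0], [0.899, 0.439, -0.0], [-0.0, 0.0, -1.0]]
```

Depth puts the weight's top at 0.085, so w200 stands upright on the pan. Returning it to (0.5105,0.3015).

Emit:
move_arm(
  grip=[1, 1, 1, 1, 1, 1, 1, 1, 1, 1],
  xyz=[
    [0, 0, 0],
    [0, 0, 0],
    [0, 0, 0],
    [0, 0, 0],
    [0, 0, 0],
    [0, 0, 0],
    [0, 0, -0.3],
    [0, 0, -0.7],
    [0, 0, -0.8],
    [0, 0, -0.8],
  ],
  angular=[
    [0, 0, 0],
    [0, 0, 0],
    [0, 0, 0],
    [0, 0, 0],
    [0, 0, 0],
    [0, 0, 0],
    [0, 0, 0],
    [0, 0, 0],
    [0, 0, 0],
    [0, 0, 0],
  ],
)

```text
time_s: 45.88
ee_pos: [0.6847, -0.0393, 0.1348]
tool_rot: [[-0.439, 0.899, -0.002], [0.899, 0.439, 0.0], [0.001, -0.002, -1.0]]
force: [-0.1, -0.4, -1.2]
width: 0.0346
gripper_force: 25.0
```

Emit:
move_arm(
  grip=[1, 1, 1, 1, 1, 1, 1, 1, 1, 1, 1, 1, 1, 1, 1, 1, 1],
  xyz=[
    [0.9, -0.02, 0],
    [0.9, -0.02, 0],
    [0.9, -0.02, 0],
    [0.9, -0.02, 0],
    [0.9, -0.02, 0],
    [0.9, -0.02, 0],
    [0.9, -0.02, 0],
    [0.9, -0.02, 0],
    [0.9, -0.02, 0],
    [0.9, -0.02, 0],
    [0.9, -0.02, 0],
    [0.9, -0.02, 0],
    [0.9, -0.02, 0],
    [0.9, -0.02, 0],
    [0.9, -0.02, 0],
    [0.9, -0.02, 0],
    [0.9, 0, 0],
  ],
  angular=[
    [0, 0, 0],
    [0, 0, 0],
    [0, 0, 0],
    [0, 0, 0],
    [0, 0, 0],
    [0, 0, 0],
    [0, 0, 0],
    [0, 0, 0],
    [0, 0, 0],
    [0, 0, 0],
    [0, 0, 0],
    [0, 0, 0],
    [0, 0, 0],
    [0, 0, 0],
    [0, 0, 0],
    [0, 0, 0],
    [0, 0, 0],
  ],
)

```text
time_s: 47.3
ee_pos: [0.5097, 0.3017, 0.135]
tool_rot: [[-0.439, 0.899, -0.0], [0.899, 0.439, -0.0], [-0.0, -0.001, -1.0]]
force: [0.6, -0.5, -1.7]
width: 0.0342
gripper_force: 25.0
```

Emit:
move_arm(
  grip=[1, 1, 1, 1, 1, 1, 1],
  xyz=[
    [0, 0, 0.6],
    [0, 0, 0.9],
    [0, 0, 0.9],
    [0, 0, 0.9],
    [0, 0, 0.4],
    [0, 0, 0],
    [0, 0, 0],
  ],
  angular=[
    [0, 0, 0],
    [0, 0, 0],
    [0, 0, 0],
    [0, 0, 0],
    [0, 0, 0],
    [0, 0, 0],
    [0, 0, 0],
  ],
)

```text
time_s: 47.88
ee_pos: [0.5104, 0.3008, 0.0424]
tool_rot: [[-0.438, 0.899, -0.001], [0.899, 0.438, -0.0], [0.0, -0.001, -1.0]]
force: [-0.4, -1.0, -1.0]
width: 0.0345
gripper_force: 25.0
```

Run:
```python
from plan import *
plan((.5105,.3015,.0140,26))
```

```text
47.88 tcp [0.5104 0.3008 0.0424] w 0.0345 F [-0.4 -1.  -1. ]
[[-0.438, 0.899, -0.001], [0.899, 0.438, -0.0], [0.0, -0.001, -1.0]]
psi 26.01 q [ 0.44  0.17  1.91  0.    1.06 -0.01]
wp0 turn az 0.00  shift [0.025 0.015 1.135]  /2: [0.013 0.008 0.567]
```

Emit:
move_arm(
  grip=[1, 1, 1, 1, 1, 1, 1, 1, 0.1, 0.1, 0.1, 0.1, 0.1, 0.1, 0.1, 0.1, 0.1, 0.1, 0.1],
  xyz=[
    [0.02, 0, 0.4],
    [0, 0, 0.3],
    [0, 0, 0.2],
    [0, 0, 0.15],
    [0, 0, 0.05],
    [0, 0, 0],
    [0, 0, 0],
    [0, 0, 0],
    [0, 0, 0],
    [0, 0, 0],
    [0, 0, 0],
    [0, 0, 0],
    [0, 0, 0],
    [0, 0, -0.4],
    [0, 0, -0.9],
    [0, 0, -0.9],
    [0, 0, -0.9],
    [0, 0, 0],
    [0, 0, 0],
  ],
  angular=[
    [0, 0, 0],
    [0, 0, 0],
    [0, 0, 0],
    [0, 0, 0],
    [0, 0, 0],
    [0, 0, 0],
    [0, 0, 0],
    [0, 0, 0],
    [0, 0, 0],
    [0, 0, 0],
    [0, 0, 0],
    [0, 0, 0],
    [0, 0, 0],
    [0, 0, 0],
    [0, 0, 0],
    [0, 0, 0],
    [0, 0, 0],
    [0, 0, 0],
    [0, 0, 0],
  ],
)

```text
time_s: 49.47
ee_pos: [0.5118, 0.302, 0.0949]
tool_rot: [[-0.439, 0.899, 0.004], [0.899, 0.439, 0.002], [-0.0, 0.004, -1.0]]
force: [0.4, -0.4, -0.5]
width: 0.0427
gripper_force: 0.0
```

Run:
```python
from seg import *
P=lambda X,K,R,t:(lambda c:(K@c)[:2]/c[2])(R@np.array(X)+t)
p,d,K,R,t=cap("side"); w=world(d,K,R,t)
H,S,V=cv2.split(cv2.cvtColor(p,cv2.COLOR_BGR2HSV))
for nm,X in(("w50",(.5548,.2107,.021)),("w100",(.5342,.2529,.025)),("w200",(.5105,.3015,.030))):
    u,v=P(X,K,R,t).round().astype(int); q=w[v-3:v+4,u-3:u+4].reshape(-1,3); print(nm,u,v,np.nanmedian(q,0).round(4))
def brush(p,d,K,R,t,nm):
    H,S,V=cv2.split(cv2.cvtColor(p,cv2.COLOR_BGR2HSV)); w=world(d,K,R,t)
    m=((H>8)&(H<25)&(S>70)&(V>70)&(w[...,2]<.05)&(w[...,0]<.5)&(w[...,1]>.05)&(w[...,1]<.35)).astype(np.uint8)
    bl=blob(p,m,(0,0,640,480),30)
    for b in bl:
        q=w[b[3]]; hull=(np.array([ray(*x,.014,K,R,t) for x in cv2.convexHull(np.argwhere(b[3])[:,::-1].astype(np.int32))[:,0]])[:,:2]*1000).astype(np.float32)
        print(nm,"wood",b[0].round(1),b[1],b[2],np.nanmedian(q,0).round(4),cv2.minAreaRect(hull))
brush(*load("top"),"top0"); brush(*load("side"),"side0"); brush(p,d,K,R,t,"side")
q=cap("top"); brush(*q,"top"); 
from plan import plan
plan((.377,.193,.1))
cv2.imwrite("pics/fin1.png",np.hstack([cv2.resize(p[160:260,220:340],(396,330),interpolation=cv2.INTER_CUBIC),cv2.resize(q[0][180:340,150:342],(396,330),interpolation=cv2.INTER_CUBIC)]))
```

```text
w50 324 219 [0.5568 0.2118 0.0183]
w100 314 210 [0.5358 0.2541 0.0242]
w200 303 201 [0.5109 0.3003 0.0282]
top0 wood [264.6 288.7] 188 [246 277  35  27] [0.394  0.1704 0.012 ] ((390.99383544921875, 173.919677734375), (20.238643646240234, 104.61451721191406), 34.63127136230469)
side0 wood [265.4 236.8] 211 [251 225  29  23] [0.3928 0.1683 0.0094] ((391.28857421875, 166.70626831054688), (31.66370391845703, 117.24994659423828), 34.3643913269043)
side wood [264.1 235.6] 256 [251 225  29  23] [0.388  0.1751 0.0123] ((390.143310546875, 168.08340454101562), (31.327619552612305, 120.81639099121094), 34.3643913269043)
top wood [263.3 289.7] 240 [248 277  33  26] [0.3892 0.1755 0.015 ] ((391.6036682128906, 172.49545288085938), (20.126501083374023, 101.54373931884766), 35.4182243347168)
49.57 tcp [0.5098 0.301  0.0917] w 0.0427 F [0.2 0.3 0.4]
[[-0.439, 0.899, -0.001], [0.899, 0.439, -0.001], [-0.0, -0.001, -1.0]]
psi 26.01 q [ 0.44  0.11  1.89 -0.    1.15 -0.01]
wp0 turn az -0.00  shift [-1.554 -6.67  -0.332]  /7: [-0.222 -0.953 -0.047]
```

View pics/fin1.png

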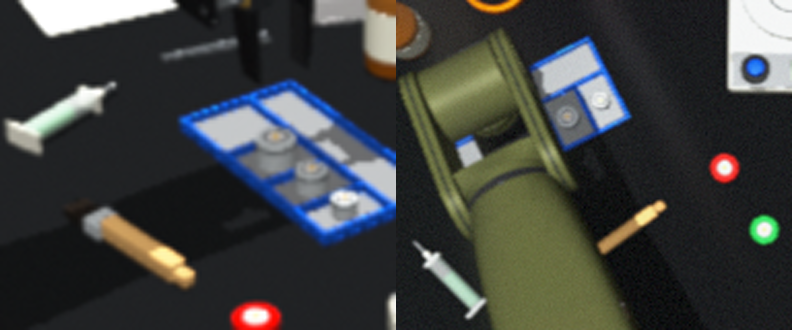

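All three weights stand in their cells, and the brush has not moved: origin (0.382,0.187), axis 125°, bristles lower-left. Picking it up.

Emit:
move_arm(
  grip=[0.1, 0.1, 0.1, 0.1, 0.1, 0.1, 0.1, 0.1, 0.1, 0.1, 0.1, 0.1, 0.1, 0.1],
  xyz=[
    [0, 0, 0],
    [0, 0, 0],
    [-0.1, -0.86, 0],
    [-0.1, -0.86, 0],
    [-0.1, -0.86, 0],
    [-0.1, -0.86, 0],
    [-0.1, -0.86, 0],
    [-0.1, -0.86, 0],
    [-0.1, -0.86, 0],
    [-0.1, -0.8, 0],
    [0, 0, 0.8],
    [0, 0, 0.8],
    [0, 0, 0],
    [0, 0, 0],
  ],
  angular=[
    [0, 0, -0.8],
    [0, 0, -0.8],
    [0, 0, 0],
    [0, 0, 0],
    [0, 0, 0],
    [0, 0, 0],
    [0, 0, 0],
    [0, 0, 0],
    [0, 0, 0],
    [0, 0, 0],
    [0, 0, 0],
    [0, 0, 0],
    [0, 0, 0],
    [0, 0, 0],
  ],
  grip_force=20,
)

```text
time_s: 50.73
ee_pos: [0.3806, 0.1861, 0.0504]
tool_rot: [[-0.576, 0.817, -0.005], [0.817, 0.576, -0.002], [0.002, -0.005, -1.0]]
force: [0.6, 0.0, 0.5]
width: 0.0429
gripper_force: 0.0
```

Run:
```python
from plan import *
plan((.382,.187,.0095,35.2))
```

```text
50.73 tcp [0.3806 0.1861 0.0504] w 0.0429 F [0.6 0.  0.5]
[[-0.576, 0.817, -0.005], [0.817, 0.576, -0.002], [0.002, -0.005, -1.0]]
psi 35.17 q [ 0.33 -0.23  2.28  0.    1.09 -0.29]
wp0 turn az -0.00  shift [-0.002  0.069  1.634]  /2: [-0.001  0.034  0.817]
```

Emit:
move_arm(
  grip=[0.1, 0.1, 0.1, 0.1, 0.1, 0.1, 1, 1, 1, 1, 1, 1, 1, 1, 1, 1],
  xyz=[
    [0, 0.03, 0.5],
    [0, 0, 0.5],
    [0, 0, 0.4],
    [0, 0, 0.12],
    [0, 0, 0],
    [0, 0, 0],
    [0, 0, 0],
    [0, 0, 0],
    [0, 0, 0],
    [0, 0, 0],
    [0, 0, 0],
    [0, 0, 0],
    [0, 0, 0],
    [0, 0, 0],
    [0, 0, 0],
    [0, 0, 0],
  ],
  angular=[
    [0, 0, 0],
    [0, 0, 0],
    [0, 0, 0],
    [0, 0, 0],
    [0, 0, 0],
    [0, 0, 0],
    [0, 0, 0],
    [0, 0, 0],
    [0, 0, 0],
    [0, 0, 0],
    [0, 0, 0],
    [0, 0, 0],
    [0, 0, 0],
    [0, 0, 0],
    [0, 0, 0],
    [0, 0, 0],
  ],
)

```text
time_s: 52.07
ee_pos: [0.3834, 0.1873, 0.0147]
tool_rot: [[-0.576, 0.817, 0.0], [0.817, 0.576, 0.0], [-0.0, 0.0, -1.0]]
force: [-0.9, -0.7, 2.4]
width: 0.0154
gripper_force: 20.0
```

Run:
```python
from plan import *
s=status.observe(); x,y,z=s["ee_pos"]; print(s["gripper_force"])
c,sn=np.cos(np.radians(26)),np.sin(np.radians(26))
b=np.array([.5365+.035*c+.0075*0,.3008+.035*sn]) + (-.007)*np.array([-sn,c]); print(b)
plan((x,y,.12),(b[0],b[1],.12,26),(b[0],b[1],.004+z))
```

```text
19.98894453048706
[0.57102639 0.30985143]
52.07 tcp [0.3834 0.1873 0.0147] w 0.0154 F [-0.9 -0.7  2.4]
[[-0.576, 0.817, 0.0], [0.817, 0.576, 0.0], [-0.0, 0.0, -1.0]]
psi 35.18 q [ 0.33 -0.16  2.29 -0.    1.01 -0.29]
wp0 turn az -0.00  shift [ 0.     0.    -4.212]  /5: [ 0.     0.    -0.842]
wp1 turn az 1.60  shift [1.117 8.896 0.   ]  /9: [0.124 0.988 0.   ]
wp2 turn az -0.00  shift [0.    0.    4.052]  /5: [0.   0.   0.81]
```

The grip is too high, with only 3 mm on the handle. Reopening to regrip lower.

Emit:
move_arm(
  grip=[0.1, 0.1, 0.1, 0.1, 0.1, 0.1, 0.1, 0.1, 1, 1, 1, 1, 1, 1, 1, 1, 1],
  xyz=[
    [0, 0, 0],
    [0, 0, 0],
    [0, 0, 0],
    [0, 0, 0],
    [0, 0, 0.2],
    [0, 0, 0],
    [0, 0, 0],
    [0, 0, 0],
    [0, 0, 0],
    [0, 0, 0],
    [0, 0, 0],
    [0, 0, 0],
    [0, 0, 0],
    [0, 0, 0],
    [0, 0, 0],
    [0, 0, 0],
    [0, 0, 0],
  ],
  angular=[
    [0, 0, 0],
    [0, 0, 0],
    [0, 0, 0],
    [0, 0, 0],
    [0, 0, 0],
    [0, 0, 0],
    [0, 0, 0],
    [0, 0, 0],
    [0, 0, 0],
    [0, 0, 0],
    [0, 0, 0],
    [0, 0, 0],
    [0, 0, 0],
    [0, 0, 0],
    [0, 0, 0],
    [0, 0, 0],
    [0, 0, 0],
  ],
)

```text
time_s: 53.48
ee_pos: [0.3833, 0.1872, 0.0095]
tool_rot: [[-0.576, 0.817, 0.0], [0.817, 0.576, 0.0], [-0.0, 0.0, -1.0]]
force: [-0.5, 0.8, 1.2]
width: 0.0157
gripper_force: 20.0
```

Emit:
move_arm(
  grip=[1, 1, 1, 1, 1, 1, 1, 1, 1, 1, 1, 1, 1, 1, 1, 1, 1, 1, 1],
  xyz=[
    [0, 0, -0.4],
    [0, 0, -0.8],
    [0, 0, -0.8],
    [0, 0, -0.8],
    [0, 0, -0.8],
    [0, 0, 0],
    [0, 0, 0],
    [0.11, 0.89, 0],
    [0.11, 0.89, 0],
    [0.11, 0.89, 0],
    [0.11, 0.89, 0],
    [0.11, 0.89, 0],
    [0.11, 0.89, 0],
    [0.11, 0.89, 0],
    [0.11, 0.89, 0],
    [0.11, 0.89, 0],
    [0.11, 0.89, 0],
    [0, 0, 0],
    [0, 0, 0],
  ],
  angular=[
    [0, 0, 0],
    [0, 0, 0],
    [0, 0, 0],
    [0, 0, 0],
    [0, 0, 0],
    [0, 0, 0.8],
    [0, 0, 0.8],
    [0, 0, 0],
    [0, 0, 0],
    [0, 0, 0],
    [0, 0, 0],
    [0, 0, 0],
    [0, 0, 0],
    [0, 0, 0],
    [0, 0, 0],
    [0, 0, 0],
    [0, 0, 0],
    [0, 0, 0],
    [0, 0, 0],
  ],
)

```text
time_s: 55.07
ee_pos: [0.5714, 0.3097, 0.0996]
tool_rot: [[-0.439, 0.899, -0.0], [0.899, 0.439, -0.0], [-0.0, -0.001, -1.0]]
force: [1.1, 0.2, -0.2]
width: 0.0158
gripper_force: 20.0
```

Run:
```python
from plan import *
plan((.5710,.3098,.0135,26))
```

```text
55.07 tcp [0.5714 0.3097 0.0996] w 0.0158 F [ 1.1  0.2 -0.2]
[[-0.439, 0.899, -0.0], [0.899, 0.439, -0.0], [-0.0, -0.001, -1.0]]
psi 26.03 q [ 0.41  0.22  1.75 -0.    1.18 -0.04]
wp0 turn az 0.01  shift [ 0.009 -0.014  3.444]  /4: [ 0.002 -0.004  0.861]
```

Emit:
move_arm(
  grip=[1, 1, 1, 1, 1, 1, 1, 1, 1, 1],
  xyz=[
    [0, 0, 0.7],
    [0, 0, 0.8],
    [0, 0, 0.8],
    [0, 0, 0.5],
    [0, 0, 0.3],
    [0, 0, 0.15],
    [0, 0, 0.15],
    [0, 0, 0],
    [0, 0, 0],
    [0, 0, 0],
  ],
  angular=[
    [0, 0, 0],
    [0, 0, 0],
    [0, 0, 0],
    [0, 0, 0],
    [0, 0, 0],
    [0, 0, 0],
    [0, 0, 0],
    [0, 0, 0],
    [0, 0, 0],
    [0, 0, 0],
  ],
)

```text
time_s: 55.9
ee_pos: [0.5718, 0.3098, 0.0156]
tool_rot: [[-0.439, 0.899, 0.002], [0.899, 0.439, 0.001], [-0.0, 0.002, -1.0]]
force: [0.6, 0.3, -0.9]
width: 0.0157
gripper_force: 20.0
```

Emit:
move_arm(
  grip=[1, 1, 1, 0.5, 0.5, 0.5, 0.5, 0.5, 0.5, 0.5, 0.5, 0.5, 0.5, 0.5],
  xyz=[
    [0, 0, 0.08],
    [0, 0, 0],
    [0, 0, 0],
    [0, 0, 0],
    [0, 0, 0],
    [0, 0, 0],
    [0, 0, 0],
    [0, 0, -0.3],
    [0, 0, -0.8],
    [0, 0, -1],
    [0, 0, -1],
    [0, 0, -1],
    [0, 0, -1],
    [0, 0, -1],
  ],
  angular=[
    [0, 0, 0],
    [0, 0, 0],
    [0, 0, 0],
    [0, 0, 0],
    [0, 0, 0],
    [0, 0, 0],
    [0, 0, 0],
    [0, 0, 0],
    [0, 0, 0],
    [0, 0, 0],
    [0, 0, 0],
    [0, 0, 0],
    [0, 0, 0],
    [0, 0, 0],
  ],
)

```text
time_s: 57.07
ee_pos: [0.5709, 0.3094, 0.1667]
tool_rot: [[-0.439, 0.899, 0.0], [0.899, 0.439, 0.0], [-0.0, 0.0, -1.0]]
force: [-0.4, -0.5, 0.6]
width: 0.0241
gripper_force: 0.0
```

Emit:
move_arm(
  grip=[0.5, 0.5, 0.5, 0.5, 0.5, 0.5, 0.5, 0.5, 0.5, 0.5, 0.5, 0.5],
  xyz=[
    [-0.9, -0.8, 0],
    [-0.9, -0.8, 0],
    [-0.9, -0.8, 0],
    [-0.9, -0.8, 0],
    [-0.9, -0.8, 0],
    [-0.9, -0.8, 0],
    [-0.9, -0.8, 0],
    [-0.9, -0.8, 0],
    [-0.9, -0.8, 0],
    [-0.9, -0.8, 0],
    [0, 0, 0],
    [0, 0, 0],
  ],
  angular=[
    [0, 0, 0],
    [0, 0, 0],
    [0, 0, 0],
    [0, 0, 0],
    [0, 0, 0],
    [0, 0, 0],
    [0, 0, 0],
    [0, 0, 0],
    [0, 0, 0],
    [0, 0, 0],
    [0, 0, 0],
    [0, 0, 0],
  ],
)

```text
time_s: 58.07
ee_pos: [0.4898, 0.0186, 0.1655]
tool_rot: [[-0.436, 0.9, 0.001], [0.9, 0.436, 0.0], [-0.0, 0.001, -1.0]]
force: [0.3, 0.9, 0.3]
width: 0.0235
gripper_force: 0.0
```

Run:
```python
from seg import *
st()
c,s=np.cos(np.radians(26)),np.sin(np.radians(26)); T=lambda q:(np.asarray(q)[...,:2]-[.5365,.3008])@np.array([[c,-s],[s,c]])
P=lambda X,K,R,t:(lambda c:(K@c)[:2]/c[2])(R@np.array(X)+t)
for n in("top","side"):
    p,d,K,R,t=cap(n); w=world(d,K,R,t); H,S,V=cv2.split(cv2.cvtColor(p,cv2.COLOR_BGR2HSV))
    if n=="top":
        b=max(blob(p,((H>100)&(H<125)&(S>120)&(V>90)).astype(np.uint8),(150,185,300,285),20),key=lambda b:b[1])
        hull=(np.array([ray(*x,.012,K,R,t) for x in cv2.convexHull(np.argwhere(b[3])[:,::-1].astype(np.int32))[:,0]])[:,:2]*1000).astype(np.float32); print("tray",cv2.minAreaRect(hull))
    m=((H>8)&(H<25)&(S>70)&(V>70)&(w[...,2]<.05)&(np.abs(T(w)[...,0])<.06)&(np.abs(T(w)[...,1])<.113)).astype(np.uint8)
    for b in blob(p,m,(0,0,640,480),30):
        pts=np.array([ray(*x,.018,K,R,t) for x in np.argwhere(b[3])[:,::-1]]); q=T(pts); vx=cv2.fitLine(q.astype(np.float32),cv2.DIST_L2,0,.01,.01).ravel()
        print(n,"wood local x mean",q[:,0].mean().round(4),"y",q[:,1].min().round(4),q[:,1].max().round(4),"dir",vx[:2].round(3),"z",np.nanmedian(w[b[3]][:,2]).round(4))
    for nm,X in(("w50",(.5548,.2107,.021)),("w100",(.5342,.2529,.025)),("w200",(.5105,.3015,.030)),("pan",(.6865,-.0395,.061)),("key",(.5553,-.35,.126)),("zero",(.585,.01,.061))):
        u,v=P(X,K,R,t).round().astype(int); q=w[v-2:v+3,u-2:u+3].reshape(-1,3); print(n,nm,np.nanmedian(q,0).round(4))
    cv2.imwrite(f"pics/end_{n}.png",p)
```

```text
58.07 tcp [0.4898 0.0186 0.1655] w 0.0235 F [0.3 0.9 0.3]
[[-0.436, 0.9, 0.001], [0.9, 0.436, 0.0], [-0.0, 0.001, -1.0]]
tray ((536.4946899414062, 300.82952880859375), (124.52531433105469, 229.94015502929688), 26.046113967895508)
top wood local x mean 0.0332 y -0.0737 0.0294 dir [ 0.002 -1.   ] z 0.0187
top w50 [0.5554 0.2096 0.0209]
top w100 [0.5335 0.2521 0.025 ]
top w200 [0.5107 0.3018 0.0285]
top pan [ 0.689  -0.0408  0.0589]
top key [ 0.5556 -0.3496  0.1261]
top zero [0.5075 0.0201 0.4916]
side wood local x mean 0.0278 y -0.0871 0.0154 dir [0.072 0.997] z 0.0144
side w50 [0.5562 0.2125 0.0191]
side w100 [0.5027 0.0257 0.1696]
side w200 [0.4739 0.0024 0.2097]
side pan [ 0.6863 -0.0392  0.0613]
side key [ 0.5554 -0.3506  0.1263]
side zero [0.5844 0.0086 0.0619]
```

The brush lies lengthwise and flat in its bay (local x 33 mm, bay centre 35 mm). The weights, key, pan and zero key all read correctly, so I'm handing in.

```bash
python3 -c "
from bench import ctrl
print(ctrl.hand_in())"
```

```text
the job is handed in; nothing more can be done
None
```

The job is handed in with every step done: the key is home, the scale was zeroed with the pan empty, w50, w100 and w200 were each weighed and put back in their own cells (w500 was absent), and the brush lies in its bay; hand-in returned no verdict, and the zero press is inferred from the hard stop at 58 mm.

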